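# Slide the hook carrier round the bent rail to its end stop

### The arm

A 7-joint arm with a two-finger parallel gripper is mounted at the origin on the work surface; the furniture and walls round the work are solid. World frame = base frame: x ahead of the robot, y to its left, z up, the work surface at z = 0. Lengths are in m, angles in rad, forces in N, time in s.
With the tool pointing down it reaches from about 0.4 to 0.85 m from the base axis. Payload 10.4 kg.
Tool frame: the origin (TCP) lies midway between the tips of the shut fingers; the grasp point (between the pads) lies 19 mm behind it; z points along the fingers, y is the line along which they close (so a half turn about z gives the same grasp; the last joint's range is limited). The gripper opens to 87 mm and grips with 3 to 60 N. Pads are 19 mm wide; open, the fingers measure 117 mm over their backs; the gripper's body (75 mm by 190 mm) begins 51 mm behind the grasp point.
Start: joints at [-1.205, 0.332, -0.065, 1.46, 0.022, 1.35, -0.088], TCP at [0.237, 0.578, 0.199] pointing down, gripper open.
Joint ranges: [-2.6, 2.6], [-0.5, 2.12], [-1.47, 1.34], [0.16, 2.42], [-1.27, 4.41], [0.06, 2.06], [-2.6, 2.6]. Speed limits (rad/s): [2.22, 2.22, 2.79, 2.79, 3.14, 3.14, 3.14].

### API

Orientations are given as a unit quaternion [x, y, z, w].
In Python, from bench import r gives the robot as it stands.
- The arm moves only by the tool arm_command, never from a script. Its argument "moves" is one flat list of numbers, 4 for each row, row after row: the shift along the tool's x, y, z in cm, then the turn about the tool's z in degrees. A call has 1 to 12 rows; each row shifts and turns the commanded pose from where the row before left it, along the tool's axes as they then stand; what a row does not reach is not made up. A row lasts 1/12 s, in which the tool goes at most 41.7 mm and 7.16 degrees, less where a joint would pass 70% of its speed; a pose out of reach is approached as far as the arm can. A call with a gripper value outside its range is refused whole. "fingers" is the opening in per cent of the stroke, from 0 (shut) to 100 (fully open), set as the call begins (left out, the last holds). The fingers move at their own pace and stop on an object; "squeeze" is the grip in N (left out, the last holds). Time passes only in rows, so rows that do not move let the fingers close. It gives the time, the measured TCP pose, the force, the opening and the grip force at its end, in the units of the state.
- r.read_state(): the state, without advancing time (a new reading comes with each control period).
- r.camera(name): name is "side" or "top" or "wrist"; returns the picture (400x640x3 uint8, red, green, blue); there is no depth.
- r.camera_info(name): a dict with "fx", "fy", "cx", "cy" (pixels), "origin" and "attitude" of the camera in the world. Camera axes: x right, y up, looking along -z (the intrinsics and any distortion apply to the point x, -y, -z); pixel columns grow to the right and rows downward; lengths in m; the calibration is good to about 2 mm. A picture is of the moment at which its call begins: read the wrist's pose just before it. camera_info takes no time and is no camera call; for the wrist camera it gives the pose at the moment of the call.
- r.close_job(): hands the job in; it is judged then, once.
The state is a dict: "time": time; "joint_positions": joint angles; "joint_vel": joint speeds; "joint_torque": joint torques, N m; "ee_pos": TCP position; "eef_rot": TCP orientation; "ft_force": force on the tool from outside, world axes, zero at the start; "torque": the same for the moment, N m; "width": finger opening in m; "grip_force": force on a finger pad.
Only numpy, scipy, OpenCV 4.12 (cv2) and the standard library are available. Lean on these libraries where they do the work, as an engineer would, in place of code of your own. Each camera call takes 0.05 s, during which the arm holds its last target. There are 200 camera calls.

### The job

Take the hook carrier by its grip, slide it along the bent rail and round the bend to the far end, and press it gently but definitely up against the end stop, then let go so that it stays there against the stop. The rail was bent by hand, so follow it by feel and never force a binding carrier: keep the load between carrier and rail below 25 N (a light push of about 8 N seats it). Leave the tape measure, tin, sanding block and pliers where they are.

Things in the scene. Friction and masses are not known exactly. Their poses are not given: they have to be found in the camera images.
- carrier: Loose 0.3 kg hook carrier threaded on the rail: aluminium plate 22 mm along the bore, 34 wide, 76 high (58 below to 18 above the origin), black grip on top, steel hook below. Origin: bore centre; x along the bore towards the end stop, z up. The 15 mm bore lets it hang about 1.5 mm below the rail's centre line, upright by its weight. Starts on the near leg 35-85 mm before the bend.
- grip (a point): Centre of the carrier's black upright grip, 45 mm above the bore centre; axes as the carrier. The grip is 26 mm along x, 14 mm across y, from 18 to 65 mm above the bore centre. Pinch it from above across its 14 mm (y).
- rail_near: Near part of a fixed round steel rail, 12 mm thick, centre line level 120 mm above the table. Origin: on the table under the bend's centre. Near leg: straight along own +x at y = -70 mm, from its foot post at x = -110 mm to x = 0, where the bend begins: an arc of 70 mm radius round the origin, turning left (seen from above) by 0.9 to 1.4 rad, to the direction of rail_far's x axis.
- rail_far: Far part of the same rail, same height and origin; its yaw from rail_near is the bend's angle. Far leg: along own +x at y = -70 mm from the bend's end (x = 0) to the stop (x = 110 mm) and foot post (x = 125 mm). Bent by hand: between bend and stop the centre line wanders sideways up to 7 mm off that line and 0.2 rad off its direction, and is back on it at the stop.
- end_stop: Fixed steel stop disc on the far leg, 31 mm in diameter, 8 mm thick. Origin: centre of the face that the carrier meets, on the rail's centre line; x points along the far leg, away from the bend. When home, the carrier's origin is 11 mm before it (x = -11 mm).
- measure: Bystander: yellow tape measure, 37x70x64 mm, on the table inside the bend; origin centre of underside.
- tin: Bystander: round tin, 70 mm wide, 58 mm high; origin centre of underside.
- block: Bystander: cork sanding block 61x101x30 mm; origin centre of underside.
- pliers: Bystander: pliers with blue handles, 167 mm long, lying; origin centre of underside.
Mind the look-alikes: they are no part of the job. Of the things that look like the carrier, the smallest one is meant.

How it is judged:
By the outcome, as a careful person would: the job done as asked, in the order asked, and still so for the second after the job is handed in, with the robot touching nothing.
It also fails if it takes over 72 s, if anything falls off the work surface, if the arm or the gripper's body presses on something with over 40 N, if the wrist force passes 120 N, or if a joint passes its speed limit or range.

## Working session

There is one attempt and no reset: what is moved stays moved. The work goes in short steps, Python scripts to look and compute and a tool call to move; the robot and the scene stay as the last step left them, time stands still between calls to the robot, and variables do not carry over. Pictures are saved under pics/ and viewed, at most 10 in all, crops included, and the job is handed in when it is done.

Besides the shell and the picture viewer there is one more tool, called after ">>>" as a command line: name --argument value ..., lists and objects as JSON in quotes. arm_command: Moves the arm, as the interface text tells. Its arguments: {"type":"object","properties":{"moves":{"type":"array"},"fingers":{"type":"number"},"squeeze":{"type":"number"}},"required":["moves"]}

```bash
mkdir -p pics; python3 - <<'E'
from bench import r
import cv2
for n in("top","side"):
    im=r.camera(n); cv2.imwrite(f"pics/{n}0.png",im[:,:,::-1]); print(n,r.camera_info(n))
s=r.read_state(); print(s)
E
```

```text
top {'fx': 479.0741387531986, 'fy': 479.0741387531986, 'cx': 323.0243019429976, 'cy': 190.78229851161012, 'origin': array([0.3960139 , 0.00865123, 1.52026024]), 'attitude': array([ 0.04055271, -0.03720095, -0.70549155,  0.70657854])}
side {'fx': 380.9412582723651, 'fy': 380.9412582723651, 'cx': 319.9206187809136, 'cy': 204.8284951869602, 'origin': array([ 0.04329769, -0.74969433,  0.64854194]), 'attitude': array([ 0.47769666, -0.14562257, -0.2627659 ,  0.82556287])}
{'time': 0.1, 'joint_positions': array([-1.20459505,  0.33280883, -0.06471399,  1.46082889,  0.02157905,
        1.34990831, -0.08849795]), 'joint_vel': array([-0.00096965, -0.00068177, -0.00044971, -0.00312171, -0.00041729,
       -0.00149173,  0.00030865]), 'joint_torque': array([ 2.18154135e-03, -6.24532056e+01,  2.50288099e-02, -3.90718925e+01,
       -6.13100175e-02,  3.64405860e-02,  6.86138856e-05]), 'ee_pos': array([0.23677408, 0.57801606, 0.19794703]), 'eef_rot': array([ 1.93164088e-01,  9.81166265e-01, -6.20486194e-04, -1.06228982e-04]), 'ft_force': array([-0.51582797,  1.15598675,  0.39312298]), 'torque': array([ 0.01042376, -0.04079358, -0.00099027]), 'grip_force': 0.0, 'width': 0.08704443119767917}
```

View pics/top0.png

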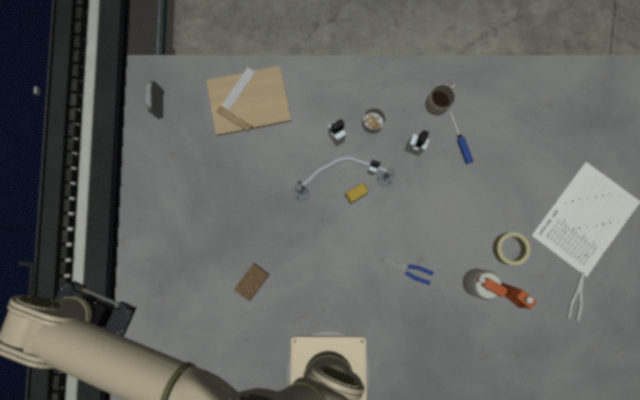

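View pics/side0.png

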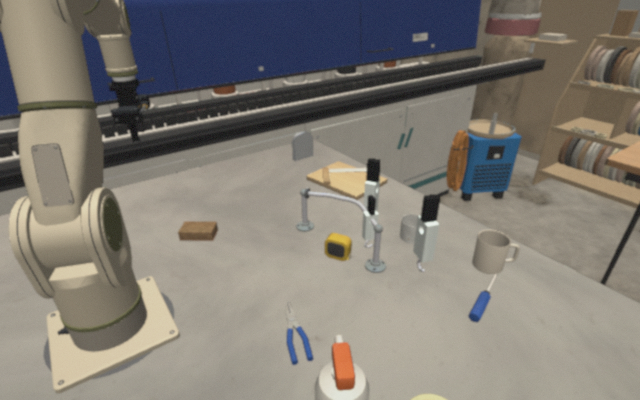

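```bash
cat > h.py <<'E'
import numpy as np
from scipy.spatial.transform import Rotation as R
def bp(info,u,v,z):
    d=np.array([(u-info['cx'])/info['fx'],-(v-info['cy'])/info['fy'],-1.])
    d=R.from_quat(info['attitude']).apply(d); o=np.array(info['origin'])
    return o+d*(z-o[2])/d[2]
def pj(info,p):
    c=R.from_quat(info['attitude']).inv().apply(np.atleast_2d(p)-info['origin'])
    return np.c_[info['cx']-info['fx']*c[:,0]/c[:,2],info['cy']+info['fy']*c[:,1]/c[:,2]]
E
python3 - <<'E'
import cv2
a=cv2.imread("pics/top0.png")[145:205,285:405]
cv2.imwrite("pics/topc.png",cv2.resize(a,None,fx=6.5,fy=6.5,interpolation=cv2.INTER_CUBIC))
E
```

```text
(no output)
```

View pics/topc.png

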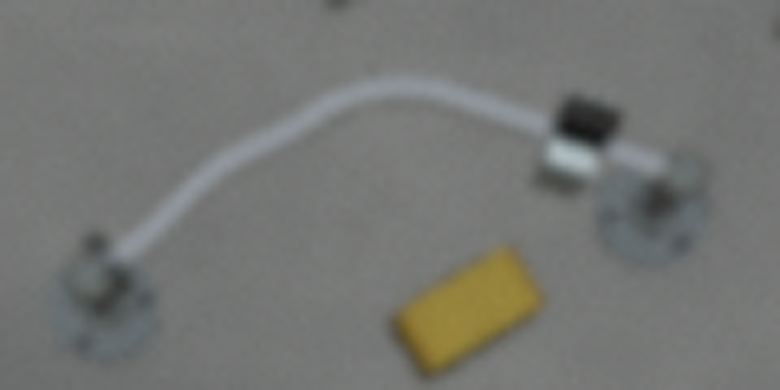

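```bash
python3 - <<'E'
from bench import r
from h import *
i=r.camera_info("top")
for u,v in [(690,165),(650,160),(520,115),(460,94),(400,86),(345,100),(290,132),(225,165),(180,205),(130,248),(95,275)]:
    print(bp(i,u/6.5+285,v/6.5+145,.12).round(4))
print('grip',bp(i,588/6.5+285,118/6.5+145,.17))
E
```

```text
[ 0.6115 -0.1856  0.12  ]
[ 0.6138 -0.1675  0.12  ]
[ 0.6345 -0.1086  0.12  ]
[ 0.6441 -0.0814  0.12  ]
[ 0.6478 -0.054   0.12  ]
[ 0.6413 -0.029   0.12  ]
[ 0.6265 -0.0039  0.12  ]
[0.6113 0.0256 0.12  ]
[0.5929 0.046  0.12  ]
[0.5732 0.0686 0.12  ]
[0.5609 0.0844 0.12  ]
grip [ 0.62463973 -0.13423364  0.17      ]
```

```bash
python3 - <<'E'
from bench import r
from h import *
from scipy.optimize import least_squares
t,s=r.camera_info("top"),r.camera_info("side")
for n,a,b in [('d1',(337,125),(374,160)),('d2',(423,133),(431,197)),('carrier',(375.5,163.2),(372,198))]:
    f=lambda p:np.r_[pj(t,p)[0]-a,pj(s,p)[0]-b]
    q=least_squares(f,[.65,0,.2]); print(n,q.x.round(3),q.fun.round(1))
E
```

```text
d1 [ 0.725 -0.025  0.221] [ 0.6 -0.8 -1.1  0.2]
d2 [ 0.699 -0.26   0.217] [-0.8  0.9  1.  -0.2]
carrier [ 0.625 -0.135  0.182] [ 0.5 -0.7 -0.8  0.1]
```

>>> arm_command --moves '[-2.6, -2.1, -0.8, 0, -2.6, -2.1, -0.8, 0, -2.6, -2.1, -0.8, 0, -2.6, -2.1, -0.8, 0, -2.6, -2.1, -0.8, 0, -2.6, -2.1, -0.8, 0, -2.6, -2.1, -0.8, 0, -2.6, -2.1, -0.8, 0, -2.6, -2.1, -0.8, 0, -2.6, -2.1, -0.8, 0, -2.6, -2.1, -0.8, 0, -2.6, -2.1, -0.8, 0]' --fingers 60

```text
time: 1.1
ee_pos: [0.4304, 0.2252, 0.2949]
eef_rot: [0.193, 0.981, 0.0, -0.0]
ft_force: [1.0, 0.7, -0.2]
width: 0.0524
grip_force: 0.0
```

>>> arm_command --moves '[-2.6, -2.1, 0, 0, -2.6, -2.1, 0, 0, -2.6, -2.1, 0, 0, -2.6, -2.1, 0, 0, -2.6, -2.1, 0, 0, -2.6, -2.1, 0, 0, -2.6, -2.1, 0, 0, -2.6, -2.1, 0, 0, -2.6, -2.1, 0, 0, -2.6, -2.1, 0, 0, -2.6, -2.1, 0, 0, -2.6, -2.1, 0, 0]'

```text
time: 2.1
ee_pos: [0.6238, -0.1259, 0.2942]
eef_rot: [0.193, 0.981, 0.0, -0.0]
ft_force: [0.6, 0.3, -0.1]
width: 0.0522
grip_force: 0.0
```

>>> arm_command --moves '[0, 0, 0, 7, 0, 0, 0, 7, 0, 0, 0, 7, 0, 0, 0, 7, 0, 0, 0, 7, 0, 0, 0, 7, 0, 0, 0, 7, 0, 0, 0, 7, 0, 0, 0, 7, 0, 0, 0, 7, 0, 0, 0, 7, 0, 0, 0, 7]'

```text
time: 3.1
ee_pos: [0.6231, -0.1244, 0.2942]
eef_rot: [0.802, 0.597, -0.0, -0.0]
ft_force: [0.2, 0.4, 0.7]
width: 0.0522
grip_force: 0.0
```

>>> arm_command --moves '[0, 0, 0, 0, 0, 0, 0, 0]'

```text
time: 3.27
ee_pos: [0.6232, -0.1244, 0.2943]
eef_rot: [0.799, 0.601, -0.0, -0.0]
ft_force: [-0.3, -0.1, 0.4]
width: 0.0519
grip_force: 0.0
```

```bash
cat >> h.py <<'E'
def tool(s,target,yaw):
    "cm shift in tool axes, deg turn; yaw = world angle of tool x"
    Rm=R.from_quat(s['eef_rot']); d=Rm.inv().apply(np.array(target)-s['ee_pos'])*100
    x=Rm.as_matrix()[:,0]; y0=np.degrees(np.arctan2(x[1],x[0]))
    return d.round(2), y0, round(y0-yaw,1), Rm.as_matrix()[:,2].round(3)
E
python3 - <<'E'
from bench import r
from h import *
import cv2
s=r.read_state(); i=r.camera_info("wrist"); im=r.camera("wrist"); cv2.imwrite("pics/w1.png",im[:,:,::-1])
print(s['time'],s['ee_pos'],s['joint_positions'],s['ft_force'],i,tool(s,[.625,-.134,.25],72.6))
E
```

```text
3.2667 [ 0.62319284 -0.12438655  0.29425219] [-0.4559197   0.40436429  0.82786279  1.30479292 -0.29367225  1.55631489
  0.05440281] [-0.33267087 -0.09503504  0.41492947] {'fx': 344.93988398281033, 'fy': 344.93988398281033, 'cx': 315.1599231716445, 'cy': 197.66401367049502, 'origin': array([ 0.64242118, -0.0585065 ,  0.47931586]), 'attitude': array([-0.12737544,  0.01855877, -0.13803965,  0.98202654])} (array([-0.87,  0.44,  4.43]), np.float64(73.95052600085263), np.float64(1.4), array([-0.001, -0.   , -1.   ]))
```

View pics/w1.png

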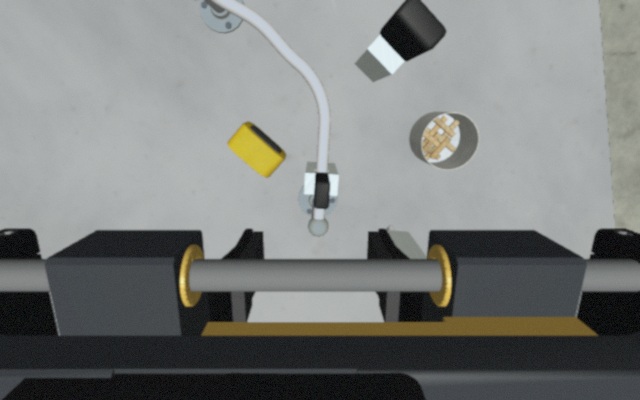

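```bash
cat > info1.py <<'E'
import numpy as np
i={'fx': 344.93988398281033,'fy': 344.93988398281033,'cx': 315.1599231716445,'cy': 197.66401367049502,'origin':np.array([0.64242118,-0.0585065,0.47931586]),'attitude':np.array([-0.12737544,0.01855877,-0.13803965,0.98202654])}
E
python3 - <<'E'
import cv2
a=cv2.imread("pics/w1.png")[0:240,190:380]
cv2.imwrite("pics/w1c.png",cv2.resize(a,(475,600),interpolation=cv2.INTER_CUBIC))
E
```

```text
(no output)
```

View pics/w1c.png

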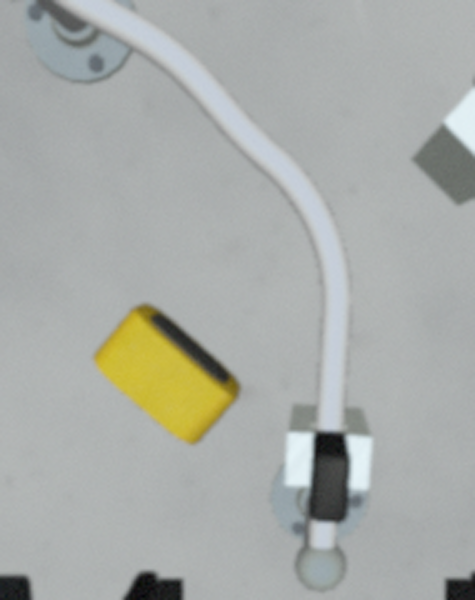

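```bash
python3 - <<'E'
from h import *
from info1 import i
from scipy.optimize import least_squares
c=[(332,420),(335,350),(337,300),(333,260),(322,225),(305,190),(285,165),(260,143),(237,120),(213,92),(187,63),(160,40),(130,20),(95,3)]
P=np.array([bp(i,u/2.5+190,v/2.5,.12) for u,v in c])
ball=bp(i,321/2.5+190,565/2.5,.122); g=bp(i,330/2.5+190,487/2.5,.1835)
print(P[:,:2].round(4).tolist(),'ball',ball.round(4),'grip',g.round(4))
# fit near leg + arc with first 7 points + ball; 
Q=np.vstack([ball,P[:6]])[:,:2]
def f(p):
    o=p[:2]; cs,sn=np.cos(p[2]),np.sin(p[2]); L=(Q-o)@np.array([[cs,-sn],[sn,cs]])
    return np.where(L[:,0]<0,-L[:,1]-.07,np.hypot(L[:,0],L[:,1])-.07)
s=least_squares(f,[.58,-.03,np.radians(72)]); p=s.x
print(p[:2],np.degrees(p[2]),s.fun.round(4))
cs,sn=np.cos(p[2]),np.sin(p[2]);M=np.array([[cs,-sn],[sn,cs]])
print('local near',((np.vstack([ball,g,P])[:,:2]-p[:2])@M*1000).round(1).tolist())
for a in np.arange(.9,1.41,.1):
    t=p[2]+a;M=np.array([[np.cos(t),-np.sin(t)],[np.sin(t),np.cos(t)]])
    print(round(a,2),((P[6:,:2]-p[:2])@M*1000).round(1).tolist())
E
```

```text
[[0.6325, -0.1207], [0.6415, -0.0929], [0.6478, -0.0738], [0.6504, -0.0582], [0.6499, -0.044], [0.647, -0.0295], [0.6421, -0.0184], [0.635, -0.0081], [0.6289, 0.0024], [0.623, 0.0144], [0.6166, 0.0268], [0.6092, 0.0372], [0.6005, 0.0468], [0.5898, 0.0559]] ball [ 0.6105 -0.1809  0.122 ] grip [ 0.6271 -0.1326  0.1835]
[ 0.58090576 -0.05372631] 70.84702466632822 [-0.0003  0.0007  0.0002 -0.0002 -0.0003 -0.0004  0.0004]
local near [[-110.4, -69.7], [-59.4, -69.5], [-46.4, -70.7], [-17.1, -70.2], [3.0, -69.7], [18.6, -67.2], [31.8, -62.0], [44.6, -54.5], [53.4, -46.2], [60.9, -36.1], [68.7, -26.9], [78.2, -17.4], [87.8, -7.2], [95.2, 3.1], [101.4, 14.4], [106.5, 27.5]]
0.9 [[-3.0, -70.5], [9.6, -70.2], [21.6, -70.6], [35.0, -72.0], [48.9, -73.3], [61.6, -72.7], [74.4, -70.5], [87.8, -66.3]]
1.0 [[-10.0, -69.9], [2.5, -70.8], [14.5, -72.4], [27.6, -75.2], [41.3, -77.8], [54.0, -78.4], [67.0, -77.6], [80.7, -74.7]]
1.1 [[-17.0, -68.5], [-4.6, -70.7], [7.2, -73.4], [20.0, -77.6], [33.4, -81.5], [45.9, -83.4], [58.9, -83.8], [72.8, -82.4]]
1.2 [[-23.7, -66.5], [-11.6, -69.8], [-0.2, -73.8], [12.1, -79.2], [25.1, -84.5], [37.4, -87.6], [50.2, -89.3], [64.3, -89.3]]
1.3 [[-30.2, -63.8], [-18.5, -68.3], [-7.6, -73.4], [4.2, -80.0], [16.5, -86.5], [28.4, -90.9], [41.0, -93.9], [55.0, -95.2]]
1.4 [[-36.5, -60.5], [-25.2, -66.1], [-14.8, -72.3], [-3.9, -80.0], [7.8, -87.8], [19.2, -93.3], [31.5, -97.5], [45.2, -100.2]]
```

```bash
python3 - <<'E'
from bench import r
from h import *
s=r.read_state(); print(tool(s,[.627,-.1330,.16],70.8))
E
```

```text
(array([-0.71,  0.61, 13.43]), np.float64(73.98095252420381), np.float64(3.2), array([-0.001, -0.   , -1.   ]))
```

>>> arm_command --moves '[-0.35, 0.3, 0, 1.6, -0.35, 0.3, 0, 1.6, 0, 0, 1.5, 0, 0, 0, 2, 0, 0, 0, 2, 0, 0, 0, 2, 0, 0, 0, 1.5, 0, 0, 0, 1, 0, 0, 0, 0, 0, 0, 0, 0, 0]'

```text
time: 4.15
ee_pos: [0.6271, -0.1333, 0.1949]
eef_rot: [0.817, 0.577, -0.0, 0.0]
ft_force: [-0.1, 0.3, 0.7]
width: 0.0524
grip_force: 0.0
```

```bash
python3 - <<'E'
from bench import r
from h import *
import cv2
s=r.read_state(); print(s['ee_pos'],s['ft_force'],tool(s,[.627,-.1330,.16],70.8))
i=r.camera_info("wrist");print(i)
im=r.camera("wrist"); cv2.imwrite("pics/w2.png",im[:,:,::-1])
E
```

```text
[ 0.62705069 -0.13334313  0.19487235] [-0.12997548  0.25906831  0.69769711] (array([ 0.03, -0.02,  3.49]), np.float64(70.5011156009473), np.float64(-0.3), array([-0., -0., -1.]))
{'fx': 344.93988398281033, 'fy': 344.93988398281033, 'cx': 315.1599231716445, 'cy': 197.66401367049502, 'origin': array([ 0.65014105, -0.06877897,  0.37993278]), 'attitude': array([-0.12674491,  0.0221581 , -0.16759915,  0.97742277])}
```

View pics/w2.png

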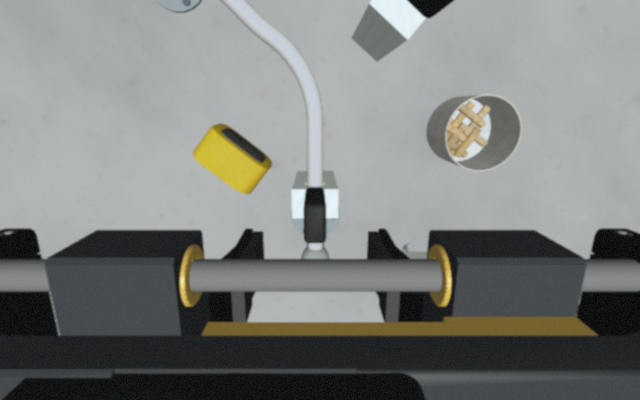

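>>> arm_command --moves '[0, 0, 1, 0, 0, 0, 1, 0, 0, 0, 1, 0, 0, 0, 0.5, 0, 0, 0, 0, 0, 0, 0, 0, 0]'

```text
time: 4.7
ee_pos: [0.6268, -0.133, 0.1593]
eef_rot: [0.817, 0.577, -0.0, -0.0]
ft_force: [-0.0, -0.4, 0.9]
width: 0.0522
grip_force: 0.0
```

>>> arm_command --moves '[0, 0, 0, 0, 0, 0, 0, 0, 0, 0, 0, 0, 0, 0, 0, 0, 0, 0, 0, 0, 0, 0, 0, 0, 0, 0, 0, 0, 0, 0, 0, 0, 0, 0, 0, 0, 0, 0, 0, 0, 0, 0, 0, 0, 0, 0, 0, 0]' --fingers 0 --squeeze 18

```text
time: 5.7
ee_pos: [0.6273, -0.1331, 0.1603]
eef_rot: [0.817, 0.577, 0.0, 0.0]
ft_force: [-1.1, 0.6, 5.4]
width: 0.0005
grip_force: 2.9
```

```bash
python3 - <<'E'
from bench import r
from h import *
import cv2
s=r.read_state(); print(s['ee_pos'],s['ft_force'],s['torque'],s['width'],tool(s,[.627,-.1330,.16],70.8))
im=r.camera("side")[120:270,280:480]; cv2.imwrite("pics/s2.png",cv2.resize(im[:,:,::-1],None,fx=4,fy=4,interpolation=cv2.INTER_CUBIC))
E
```

```text
[ 0.62734275 -0.133125    0.16031163] [-1.10065185  0.55994832  5.35955384] [-0.03724469  0.22853922  0.0247061 ] 0.00048148991511663095 (array([ 0.  , -0.04,  0.03]), np.float64(70.5238361621869), np.float64(-0.3), array([ 0.001,  0.   , -1.   ]))
```

View pics/s2.png

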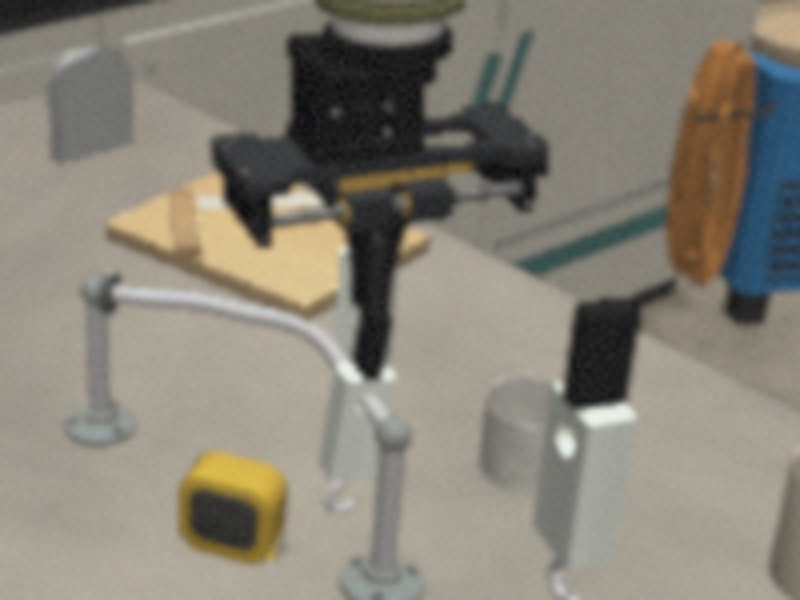

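```bash
python3 - <<'E'
from bench import r
from h import *
import cv2
i={'fx': 344.94,'fy': 344.94,'cx': 315.16,'cy': 197.66,'origin':np.array([ 0.65014105, -0.06877897,  0.37993278]),'attitude':np.array([-0.12674491,  0.0221581 , -0.16759915,  0.97742277])}
for z in(.1835,.165,.138): print(z,pj(i,[.627,-.133,z]).round(1),bp(i,315.5,222,z).round(4))
s=r.camera_info("side"); c=lambda p:((pj(s,p)-[280,120])*4).round(0).tolist()
for z in (.135,.15,.16,.1835): print(z,c([.627,-.133,z]))
i=r.camera_info("wrist");im=r.camera("wrist")[:,:,::-1]
print(i['origin'],pj(i,[.627,-.133,.1835]),pj(i,[.627,-.133,.138]))
cv2.imwrite("pics/w3.png",cv2.resize(im[100:280,200:430],None,fx=3,fy=3))
E
```

```text
0.1835 [[314.7 224.1]] [ 0.6279 -0.1319  0.1835]
0.165 [[314.8 214.7]] [ 0.6258 -0.1379  0.165 ]
0.138 [[314.9 203.5]] [ 0.6227 -0.1465  0.138 ]
0.135 [[362.0, 374.0]]
0.15 [[363.0, 354.0]]
0.16 [[364.0, 340.0]]
0.1835 [[366.0, 308.0]]
[ 0.65019879 -0.0685428   0.34541309] [[314.21067813 247.24121802]] [[314.3776171  218.90299587]]
```

View pics/w3.png

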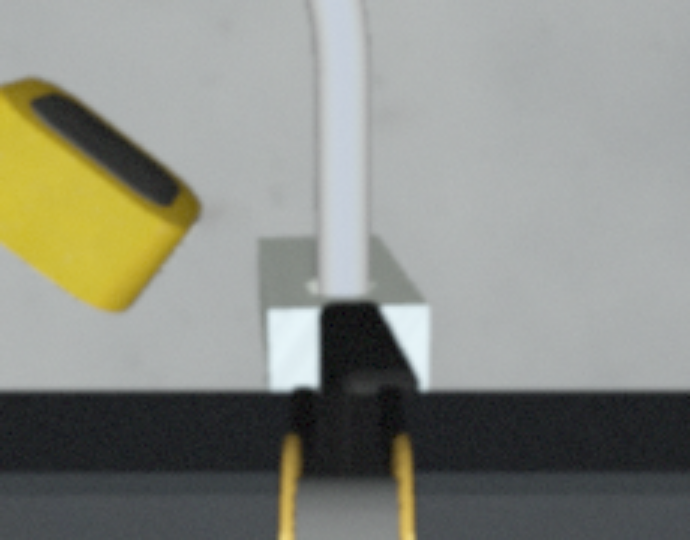

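```bash
python3 - <<'E'
from h import *
from info1 import i as i1
i2={'fx': 344.94,'fy': 344.94,'cx': 315.16,'cy': 197.66,'origin':np.array([ 0.65014105, -0.06877897,  0.37993278]),'attitude':np.array([-0.12674491,  0.0221581 , -0.16759915,  0.97742277])}
i3=dict(i2,origin=np.array([.65019879,-.0685428,.34541309]))
t=np.radians(70.8);M=np.array([[np.cos(t),-np.sin(t)],[np.sin(t),np.cos(t)]])
def w(x,y,z): return np.r_[np.array([.627,-.133])+M@[x,y],.1185+z]
pts={'plate front bot':(.011,.017,-.058),'plate front top L':(.011,.017,.018),'R':(.011,-.017,.018),'plate back top':(-.011,.017,.018),'grip front base':(.013,.007,.018),'grip front top L':(.013,.007,.065),'grip front top R':(.013,-.007,.065),'grip back top L':(-.013,.007,.065),'grip back top R':(-.013,-.007,.065)}
for n,p in pts.items(): print(n,((pj(i1,w(*p))[0]-[190,0])*2.5).round(0),pj(i2,w(*p))[0].round(0),((pj(i3,w(*p))[0]-[200,100])*3).round(0))
import cv2
g=cv2.cvtColor(cv2.imread("pics/w2.png"),cv2.COLOR_BGR2GRAY)
for v in range(165,262,4): print(v,g[v,286:346:3])
E
```

```text
plate front bot [292. 402.] [297. 170.] [284. 232.]
plate front top L [288. 430.] [291. 188.] [263. 304.]
R [372. 435.] [338. 188.] [425. 304.]
plate back top [285. 483.] [292. 217.] [266. 403.]
grip front base [313. 427.] [305. 186.] [311. 295.]
grip front top L [312. 451.] [303. 203.] [301. 368.]
grip front top R [352. 453.] [326. 203.] [386. 368.]
grip back top L [308. 522.] [303. 244.] [303. 512.]
grip back top R [347. 524.] [326. 244.] [385. 512.]
165 [177 178 179 180 181 180 178 162 201 207 205 201 168 175 177 179 179 180
 180 180]
169 [178 179 180 180 179 178 178 161 200 207 207 202 165 174 174 175 178 181
 179 179]
173 [178 178 177 175 139 137 137 146 201 206 208 202 154 132 137 140 166 180
 179 180]
177 [175 176 179 155 137 136 136 147 197 207 208 202 155 136 138 137 150 178
 178 179]
181 [174 174 175 139 136 137 138 150 199 208 206 201 159 138 137 137 138 173
 178 177]
185 [175 173 164 139 137 136 142 154 192 201 201 194 162 141 138 135 135 163
 178 179]
189 [176 175 202 201 203 207 203  66  26  29  31  26  67 204 209 207 207 202
 175 178]
193 [177 177 230 235 239 242 211  
[... 810 characters left out ...]
164 164 167 170
 171 172]
233 [175 174 173 174 173 162  75  53  57  58  57  54  47  77 166 172 173 172
 171 172]
237 [175 175 173 173 174 173  87  48  51  55  54  53  46  84 173 171 174 174
 174 173]
241 [175 175 174 173 173 174 153  57  47  55  50  53  52 145 172 173 174 173
 172 172]
245 [177 175 172 173 172 174 175 129 196 206 204 200 150 170 175 175 175 173
 174 173]
249 [176 177 176 177 175 174 136 114 169 194 195 177 126 124 173 177 174 174
 174 174]
253 [178 178 176 178 177 163 121 145 156 161 159 157 148 132 148 176 175 175
 174 174]
257 [174 175 175 175 173 141 138 154 160 163 161 160 158 145 128 170 170 173
 171 170]
261 [74 75 75 74 74 74 76 77 76 75 77 76 77 75 73 70 78 76 75 71]
```

>>> arm_command --moves '[0, 0, -0.15, 0, 0, 0, -0.15, 0, 0, 0, 0, 0]'

```text
time: 6.05
ee_pos: [0.6269, -0.133, 0.1627]
eef_rot: [0.817, 0.577, 0.0, -0.0]
ft_force: [0.3, -0.1, 0.0]
width: 0.0003
grip_force: 0.0
```

>>> arm_command --moves '[0, 0, -0.3, 0, 0, 0, -0.3, 0, 0, 0, 0, 0]'

```text
time: 6.3
ee_pos: [0.6272, -0.1331, 0.1693]
eef_rot: [0.817, 0.577, 0.0, 0.0]
ft_force: [-0.2, -0.2, 1.0]
width: 0.0004
grip_force: 0.0
```

```bash
python3 - <<'E'
from bench import r
from h import *
import cv2
s=r.read_state(); print(s['ee_pos'],s['ft_force'],s['width'])
im=r.camera("wrist")[:,:,::-1]; cv2.imwrite("pics/w4.png",im)
g=cv2.cvtColor(im,cv2.COLOR_BGR2GRAY)
for v in range(165,250,5): print(v,g[v,274:358:3])
E
```

```text
[ 0.62719665 -0.1331191   0.16929302] [-0.1964646  -0.19520641  1.013272  ] 0.00043225145018384065
165 [172 174 176 177 178 178 171 175 178 177 174 177 204 206 205 201 169 178
 177 177 180 178 178 178 178 180 180 178]
170 [168 172 172 173 176 178 179 179 178 179 176 174 203 206 205 202 170 176
 177 178 178 179 180 178 178 179 179 178]
175 [174 174 174 175 178 179 178 176 174 173 171 174 203 205 205 201 169 169
 172 172 176 178 178 177 179 180 177 179]
180 [176 176 176 175 177 177 166 135 137 135 137 171 203 206 206 200 161 137
 135 135 163 176 177 178 181 177 178 176]
185 [174 177 175 175 174 174 149 138 134 137 134 171 202 206 205 201 160 136
 136 134 140 174 177 176 176 178 177 177]
190 [176 173 176 173 174 170 140 135 136 135 152 172 203 206 205 200 166 147
 135 137 136 150 175 176 178 177 177 177]
195 [174 175 176 175 175 165 137 135 134 135 138 143 159 168 165 158 141 137
 137 138 136 137 164 175 176 177 177 177]
200 [176 175 174 175 175 216 234 233 235 238 208  31  10  21  25  21  21 171
 236 235 234 234 221 175 175 175 176 177]
205 [176 176 175 175 175 212 234 238 239 235 184 
[... 237 characters left out ...]
  22  30  24  23  24  25  17
 155 238 238 239 221 174 174 177 177 176]
220 [175 174 171 172 171 198 233 234 237 237 170  40  49  42  46  48  47  47
  90 233 238 236 216 171 176 175 174 173]
225 [175 174 174 174 172 190 233 237 235 236 169  49  56  59  59  59  62  60
  77 233 236 235 214 172 171 173 172 173]
230 [ 95 100  97  97  97 113 145 140  61  37  34  44  53  52  51  56  65  42
  21  41 124 144 126  95  97  95  97  95]
235 [32 34 27 31 29 33 33 33 20 26 24 31 34 33 36 30 22 27 22 14 31 33 19 36
 30 37 31 36]
240 [28 30 33 35 32 31 31 33 16 26 17 29 23 35 40 25 27 27 21 18 25 29 39 38
 36 36 34 34]
245 [32 32 32 37 34 34 34 60 62 14 24 26 29 27 33 28 32 25 18 37 77 38 34 36
 34 29 34 33]
```

```bash
python3 - <<'E'
from bench import r
from h import *
import cv2
s=r.camera_info("side")
for z in (.1365,.16,.169,.1835,.2): print(z,pj(s,[.627,-.133,z]).round(1))
a=cv2.cvtColor(cv2.imread("pics/side0.png"),cv2.COLOR_BGR2GRAY)
im=r.camera("side")[:,:,::-1]; cv2.imwrite("pics/s4.png",im); b=cv2.cvtColor(im,cv2.COLOR_BGR2GRAY)
for v in range(176,222,2): print(v,a[v,360:386:2],b[v,360:386:2])
E
```

```text
0.1365 [[370.5 212.9]]
0.16 [[371.  205.1]]
0.169 [[371.2 202. ]]
0.1835 [[371.5 197. ]]
0.2 [[371.9 191.2]]
176 [192 196 189 119  30  26  33  27  34  64 159 171 163] [193 193 191 117  26  28  30  52  41  32  78 156 162]
178 [192 191 190 118  33  32  30  26  21  71 173 191 184] [192 193 189 118  18  26  31  43  37  27 119 188 187]
180 [193 194 193 158 119  95  58  36  40  82 172 187 166] [195 192 192 155  54  27  34  37  35  44 153 188 168]
182 [195 193 201 228 231 225 217 195 135 123 163 128 108] [196 195 201 219  95  20  27  41  35  61 147 131 106]
184 [198 196 187 175 188 208 217 222 164 129 115 106 136] [197 195 186 167  75  30  34  34  38  67 107 109 138]
186 [201 201 182 163 161 161 165 161 141 135 126 150 164] [200 200 185 153  72  28  33  35  37  96 126 151 166]
188 [199 199 184 161 161 159 163 154 168 162 162 168 169] [202 201 186 154  66  15  34  39  36 113 164 169 169]
190 [199 200 184 159 159 160 160 155 205 170 163 168 167] [196 198 185 153  67  22  35  39  45 119 165 165 169]
192 [196 181 170 160 162 158 160 154 184 157 165 169 165] [197 184 170 155  93  27  36  36  48 
[... 884 characters left out ...]
 33  60 131 152 161 158 158]
210 [167 145 194 190  73  21  37  91 164 161 160 162 163] [165 148 194 189  71  29  33  98 173 160 162 161 162]
212 [168 163 218 235 165  37  34 122 228 186 162 161 161] [169 164 218 235 166  40  31 121 228 189 162 164 162]
214 [167 160 169 233 222 116  70 134 210 188 165 163 161] [170 161 170 234 222 112  75 134 210 185 167 164 163]
216 [171 158 131 181 191 161 154 163 165 167 165 167 162] [169 161 130 179 193 162 156 164 166 168 167 165 163]
218 [166 154 125 149 163 165 179 170 163 169 167 166 165] [168 155 124 150 164 170 183 169 165 166 168 167 163]
220 [167 149 121 149 164 165 196 195 167 167 167 165 163] [165 152 122 150 163 163 195 195 168 167 167 163 162]
```

```bash
python3 - <<'E'
from h import *
i={'fx': 344.94,'fy': 344.94,'cx': 315.16,'cy': 197.66,'origin':np.array([ 0.65014105, -0.06877897,  0.37993278]),'attitude':np.array([-0.12674491,  0.0221581 , -0.16759915,  0.97742277])}
ee=np.array([.62705,-.13334,.19487]); t=np.radians(70.5); ex=np.array([np.cos(t),np.sin(t)]); ey=np.array([ex[1],-ex[0]])
for u,v in [(262,231),(368,231),(250,231),(380,231),(195,275),(437,275),(315,262),(315,290),(315,232),(100,232)]:
    for x in (-.01,0.,.01,.02,.035):
        o=i['origin']; d=bp(i,u,v,0)-o; k=(x-(o[:2]-ee[:2])@ex)/(d[:2]@ex); p=o+k*d
        print((u,v),x,'y',round((p[:2]-ee[:2])@ey*1000,1),'z-ee',round((p[2]-ee[2])*1000,1))
E
```

```text
(262, 231) -0.01 y -34.6 z-ee -27.2
(262, 231) 0.0 y -30.2 z-ee -0.2
(262, 231) 0.01 y -25.8 z-ee 26.9
(262, 231) 0.02 y -21.3 z-ee 53.9
(262, 231) 0.035 y -14.7 z-ee 94.4
(368, 231) -0.01 y 34.6 z-ee -27.3
(368, 231) 0.0 y 30.2 z-ee -0.3
(368, 231) 0.01 y 25.9 z-ee 26.7
(368, 231) 0.02 y 21.5 z-ee 53.8
(368, 231) 0.035 y 14.9 z-ee 94.3
(250, 231) -0.01 y -42.5 z-ee -27.2
(250, 231) 0.0 y -37.0 z-ee -0.1
(250, 231) 0.01 y -31.6 z-ee 26.9
(250, 231) 0.02 y -26.2 z-ee 53.9
(250, 231) 0.035 y -18.0 z-ee 94.4
(380, 231) -0.01 y 42.5 z-ee -27.4
(380, 231) 0.0 y 37.1 z-ee -0.3
(380, 231) 0.01 y 31.7 z-ee 26.7
(380, 231) 0.02 y 26.3 z-ee 53.7
(380, 231) 0.035 y 18.3 z-ee 94.3
(195, 275) -0.01 y -57.8 z-ee 33.8
(195, 275) 0.0 y -50.4 z-ee 53.0
(195, 275) 0.01 y -43.0 z-ee 72.3
(195, 275) 0.02 y -35.7 z-ee 91.5
(195, 275) 0.035 y -24.6 z-ee 120.4
(437, 275) -0.01 y 59.0 z-ee 33.5
(437, 275) 0.0 y 51.5 z-ee 52.8
(437, 275) 0.01 y 44.0 z-ee 72.1
(437, 275) 0.02 y 36.5 z-ee 91.4
(437, 275) 0.035 y 25.3 z-ee 120.3
(315, 262) -0.01 y 0.0 z-ee 19.2
(315, 262) 0.0 y 0.1 z-ee 40.3
(315, 262) 0.01 y 0.1 z-ee 61.4
(315, 262) 0.02 y 0.1 z-ee 82.6
(315, 262) 0.035 y 0.1 z-ee 114.2
(315, 290) -0.01 y 0.1 z-ee 47.7
(315, 290) 0.0 y 0.1 z-ee 65.2
(315, 290) 0.01 y 0.1 z-ee 82.7
(315, 290) 0.02 y 0.1 z-ee 100.2
(315, 290) 0.035 y 0.2 z-ee 126.4
(315, 232) -0.01 y -0.0 z-ee -25.4
(315, 232) 0.0 y 0.0 z-ee 1.4
(315, 232) 0.01 y 0.0 z-ee 28.2
(315, 232) 0.02 y 0.1 z-ee 55.0
(315, 232) 0.035 y 0.1 z-ee 95.1
(100, 232) -0.01 y -139.2 z-ee -25.1
(100, 232) 0.0 y -121.5 z-ee 1.7
(100, 232) 0.01 y -103.7 z-ee 28.4
(100, 232) 0.02 y -86.0 z-ee 55.2
(100, 232) 0.035 y -59.3 z-ee 95.3
```

```bash
python3 - <<'E'
from bench import r
from h import *
from info1 import i as w
from scipy.optimize import least_squares
import cv2
t,s=r.camera_info("top"),r.camera_info("side")
a=cv2.cvtColor(cv2.imread("pics/side0.png"),cv2.COLOR_BGR2GRAY)
for v in range(152,172,2): print(v,a[v,360:390:2])
g=cv2.cvtColor(cv2.imread("pics/w1.png"),cv2.COLOR_BGR2GRAY)
for v in range(0,66,5): print(v,g[v,374:452:4])
E
```

```text
152 [131 131 131 132 133 128 131 132 128 133 128 129 130 129 130]
154 [130 133 134 133 131 130 134 129 133 132 128 130 129 129 129]
156 [132 132 132 133 132 130 131 134 131 129 133 129 129 133 132]
158 [131 131 134 131 110  93  94  98 121 123 128 129 130 130 131]
160 [131 132 130 125  64  43  44  49  57  56 106 128 129 130 132]
162 [140 132 131 122  48  29  27  37  39  40 105 129 129 131 129]
164 [161 153 141 101  28  27  32  30  32  33 101 130 131 131 133]
166 [162 161 162 119  37  34  26  26  33  32  98 129 129 127 130]
168 [200 202 206 155  40  33  32  29  32  24 100 129 130 128 132]
170 [213 216 217 163  43  29  34  30  34  29  99 129 129 129 130]
0 [180 181 178 180 176 177 177 175  64  55  64  51 162 170 172 172 170 172
 171 167]
5 [181 178 179 180 177 176 174  53  67  73  68  61  54 144 171 171 171 171
 173 170]
10 [179 178 179 180 179 172  49  73  81  77  72  65  61  50 145 171 172 171
 169 172]
15 [178 179 178 178 173  27  40  69  85  77  72  68  65  56  52 116 171 173
 169 173]
20 [179 181 180 172  22  20  19  37  65  81  79  73  67  63  56  49 104 172
 171 172]
25 [180 180 166  29  14  22  19  13  37  66  79  75  71  65  60  54  49  79
 174 170]
30 [179 177  26  15  18  18  21  11  23  36  58  77  76  69  64  61  52  48
 134 174]
35 [180 194  41  20  10  15  19  15  20  12  28  58  74  73  67  66  59  44
 167 174]
40 [202 235 234  78  16  24   6  16   9  21  22  35  52  73  72  63  51 169
 174 174]
45 [235 234 237 233 114  26  25  19  17  23  23  18  31  44  59  65 172 173
 172 172]
50 [235 235 237 235 237 157  20  13  20  26  15  24  20  40 138 170 172 174
 173 172]
55 [210 235 235 236 236 234 204  12  16  17  18  98 168 170 170 173 173 172
 172 170]
60 [111 178 236 235 235 234 237 225  74 151 172 170 171 171 169 170 171 172
 171 171]
65 [109 110 149 235 235 235 233 178 174 173 173 171 170 169 171 169 170 169
 170 170]
```

```bash
python3 - <<'E'
from bench import r
from h import *
from info1 import i as w
from scipy.optimize import least_squares
t,s=r.camera_info("top"),r.camera_info("side")
for b in ((374,159),(374,161)):
    f=lambda p:np.r_[pj(w,p)[0]-(421,23),pj(s,p)[0]-b]
    q=least_squares(f,[.7,0,.2]); print(q.x.round(4),q.fun.round(1),pj(t,q.x))
z=q.x[2]
C=[bp(w,*c,z)[:2] for c in((398,12),(428,48),(445,32),(412,-3))]
print(np.array(C).round(4),np.linalg.norm(C[0]-C[1]),np.linalg.norm(C[1]-C[2]))
o=np.array([.5809,-.0537])
for c in C: d=c-o; print(np.linalg.norm(d)-.07, np.degrees(np.arctan2(d[1],d[0])))
E
```

```text
[ 0.7258 -0.0258  0.2244] [ 0.2  0.1 -0.7  0.1] [[337.88823766 123.68065927]]
[ 0.728  -0.0249  0.2176] [ 0.1  0.  -0.5  0.1] [[337.49765265 123.51578603]]
[[ 0.7141 -0.0137]
 [ 0.7294 -0.042 ]
 [ 0.7428 -0.0351]
 [ 0.7253 -0.0073]] 0.0321562429773632 0.015070529626990379
0.06910141317602109 16.702099827370517
0.07900579811116373 4.50387013798161
0.0930051877017467 6.55545069756645
0.08165435286782571 17.809983476899735
```

```bash
python3 - <<'E'
from bench import r
from h import *
s=r.camera_info("side")
for e in ((.717,-.164),(.537,-.102)):
  for dz in (.05,.06,.07,.08,.09,.10,.11): 
    print(e,dz,[((pj(s,[e[0]+x*.33,e[1]+x*.944,.1603+dz])[0]-[280,120])*4).round(0).tolist() for x in (-.0375,0,.0375)])
E
```

```text
(0.717, -0.164) 0.05 [[536.0, 276.0], [508.0, 250.0], [481.0, 225.0]]
(0.717, -0.164) 0.06 [[538.0, 262.0], [509.0, 236.0], [483.0, 211.0]]
(0.717, -0.164) 0.07 [[540.0, 247.0], [511.0, 221.0], [484.0, 197.0]]
(0.717, -0.164) 0.08 [[542.0, 232.0], [513.0, 207.0], [486.0, 183.0]]
(0.717, -0.164) 0.09 [[543.0, 217.0], [515.0, 192.0], [487.0, 169.0]]
(0.717, -0.164) 0.1 [[545.0, 202.0], [516.0, 177.0], [489.0, 155.0]]
(0.717, -0.164) 0.11 [[547.0, 187.0], [518.0, 163.0], [490.0, 140.0]]
(0.537, -0.102) 0.05 [[242.0, 321.0], [223.0, 292.0], [204.0, 264.0]]
(0.537, -0.102) 0.06 [[242.0, 306.0], [223.0, 277.0], [204.0, 250.0]]
(0.537, -0.102) 0.07 [[243.0, 290.0], [223.0, 262.0], [204.0, 236.0]]
(0.537, -0.102) 0.08 [[243.0, 275.0], [223.0, 247.0], [205.0, 221.0]]
(0.537, -0.102) 0.09 [[243.0, 260.0], [223.0, 232.0], [205.0, 206.0]]
(0.537, -0.102) 0.1 [[244.0, 244.0], [223.0, 217.0], [205.0, 191.0]]
(0.537, -0.102) 0.11 [[244.0, 228.0], [224.0, 201.0], [205.0, 176.0]]
```

>>> arm_command --moves '[0, 0, 0, 0, 0, 0, 0, 0, 0, 0, 0, 0, 0, 0, 0, 0, 0, 0, 0, 0, 0, 0, 0, 0, 0, 0, 0, 0, 0, 0, 1, 0, 0, 0, 1, 0, 0, 0, 0.8, 0, 0, 0, 0.3, 0, 0, 0, 0, 0]' --fingers 60

```text
time: 7.4
ee_pos: [0.6262, -0.1328, 0.1361]
eef_rot: [0.817, 0.577, -0.001, -0.001]
ft_force: [-0.1, 0.6, 0.2]
width: 0.0519
grip_force: 0.0
```

>>> arm_command --moves '[0, 0, 0, 0, 0, 0, 0, 0, 0, 0, 0, 0, 0, 0, 0, 0, 0, 0, 0, 0, 0, 0, 0, 0, 0, 0, 0, 0, 0, 0, 0, 0, 0, 0, 0, 0, 0, 0, 0, 0]' --fingers 0 --squeeze 18

```text
time: 8.23
ee_pos: [0.627, -0.133, 0.1377]
eef_rot: [0.817, 0.577, 0.0, 0.0]
ft_force: [0.4, 0.0, -0.3]
width: 0.0138
grip_force: 18.0
```

>>> arm_command --moves '[0, 0, -0.1, 0, 0.1, 0, 0, 0, 0.2, 0, 0, 0, 0.3, 0, 0, 0, 0.3, 0, 0, 0, 0.3, 0, 0, 0, 0.3, 0, 0, 0, 0.3, 0, 0, 0, 0.3, 0, 0, 0, 0.3, 0, 0, 0, 0.3, 0, 0, 0, 0.3, 0, 0, 0]'

```text
time: 9.23
ee_pos: [0.6371, -0.1044, 0.1386]
eef_rot: [0.816, 0.577, 0.0, -0.0]
ft_force: [-0.3, -0.3, -3.0]
width: 0.0143
grip_force: 18.0
```

```bash
python3 - <<'E'
from bench import r
from h import *
import cv2
s=r.read_state(); i=r.camera_info("wrist"); im=r.camera("wrist")[:,:,::-1]
print(s['time'],s['ee_pos'],s['ft_force'],s['torque'],tool(s,[.64,-.10,.137],70.8)[1])
print({k:np.array(v).tolist() for k,v in i.items()})
cv2.imwrite("pics/w5.png",cv2.resize(im[0:240,80:400],None,fx=2.5,fy=2.5,interpolation=cv2.INTER_CUBIC))
E
```

```text
9.2333 [ 0.63709293 -0.10439322  0.13863548] [-0.29366455 -0.30197503 -3.04127016] [-0.07788095  0.0161093  -0.0074635 ] 70.52843739682737
{'fx': 344.93988398281033, 'fy': 344.93988398281033, 'cx': 315.1599231716445, 'cy': 197.66401367049502, 'origin': [0.660138035461167, -0.03984070229881979, 0.32371779362492653], 'attitude': [-0.12664052230705544, 0.02203814047141888, -0.16737700628852317, 0.9774770770919643]}
```

View pics/w5.png

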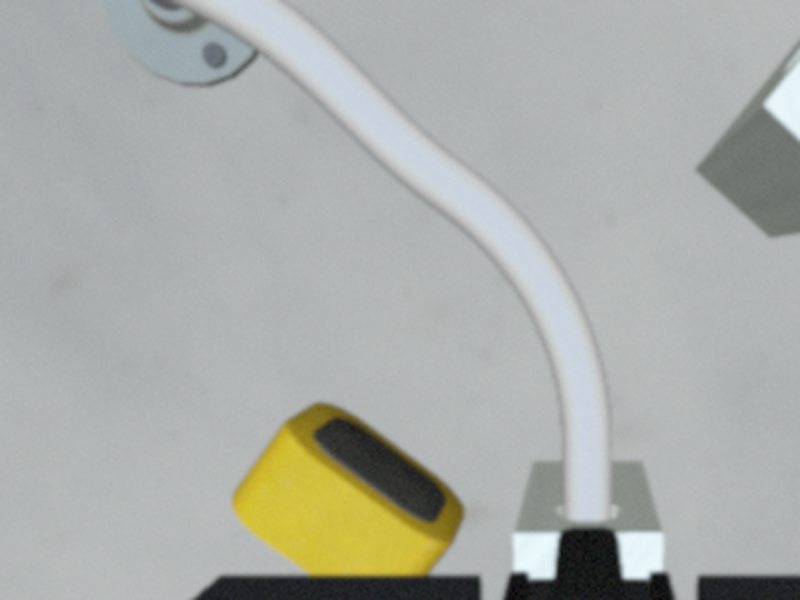

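```bash
cat > path.py <<'E'
from h import *
import cv2
from scipy.interpolate import UnivariateSpline
i={'fx':344.93988,'fy':344.93988,'cx':315.15992,'cy':197.66401,'origin':np.array([0.660138035,-0.0398407,0.3237178]),'attitude':np.array([-0.12664052,0.02203814,-0.16737701,0.97747708])}
g=cv2.cvtColor(cv2.imread("pics/w5.png"),cv2.COLOR_BGR2GRAY).astype(float)
c=np.array([(588,490),(589,455),(588,420),(582,370),(568,320),(545,270),(512,222),(475,185),(440,160),(405,130),(370,95),(330,55),(295,25),(270,8)],float)
k=np.r_[0,np.cumsum(np.linalg.norm(np.diff(c,axis=0),axis=1))]
for _ in range(3):
    fx,fy=UnivariateSpline(k,c[:,0],s=30),UnivariateSpline(k,c[:,1],s=30)
    T=np.c_[fx.derivative()(k),fy.derivative()(k)];T/=np.linalg.norm(T,axis=1)[:,None];N=np.c_[-T[:,1],T[:,0]]
    o=np.arange(-32,32.5,.5)
    for j in range(len(c)):
        q=c[j]+o[:,None]*N[j]; v=cv2.remap(g.astype(np.float32),q[:,:1].astype(np.float32),q[:,1:].astype(np.float32),cv2.INTER_LINEAR)[:,0]
        w=(v>188)&(q[:,1]>=0); 
        if w.sum()>10: c[j]+=N[j]*o[w].mean()
P=np.array([bp(i,u/2.5+80-.3,v/2.5-.3,.12)[:2] for u,v in c])
if __name__=="__main__":
    print(c.round(0).tolist()); print(P.round(4).tolist())
    o=np.array([.5809,-.0537])
    print((np.linalg.norm(P-o,axis=1)*1000).round(1))
    for a in(.9,.95,1.,1.05):
        t=np.radians(70.85)+a;M=np.array([[np.cos(t),-np.sin(t)],[np.sin(t),np.cos(t)]]); print(a,((P[6:]-o)@M*1000).round(1).tolist(), o+M@[.11,-.07])
E
python3 path.py
```

```text
[[587.0, 490.0], [587.0, 455.0], [586.0, 420.0], [578.0, 371.0], [562.0, 322.0], [536.0, 275.0], [502.0, 230.0], [465.0, 196.0], [431.0, 170.0], [397.0, 140.0], [361.0, 105.0], [320.0, 65.0], [286.0, 35.0], [262.0, 17.0]]
[[0.6422, -0.0891], [0.6451, -0.0809], [0.6477, -0.0728], [0.6498, -0.0611], [0.6501, -0.0493], [0.6482, -0.0374], [0.6442, -0.0256], [0.639, -0.0159], [0.634, -0.0084], [0.6291, -0.0001], [0.6245, 0.0091], [0.6194, 0.0193], [0.6148, 0.0272], [0.6116, 0.032]]
[70.8 69.7 69.5 69.3 69.3 69.2 69.2 69.4 69.8 72.1 76.4 82.6 87.7 91. ]
0.9 [[-10.2, -68.5], [0.8, -69.3], [9.8, -69.1], [19.4, -69.4], [29.6, -70.5], [41.0, -71.7], [50.1, -72.0], [55.9, -71.8]] [0.58102514 0.07668399]
0.95 [[-13.6, -67.9], [-2.7, -69.3], [6.3, -69.5], [15.9, -70.3], [26.0, -71.8], [37.4, -73.6], [46.4, -74.4], [52.2, -74.5]] [0.5745085 0.0765273]
1.0 [[-17.0, -67.1], [-6.2, -69.1], [2.8, -69.7], [12.4, -71.0], [22.4, -73.1], [33.6, -75.4], [42.6, -76.6], [48.4, -77.1]] [0.56800783 0.0760451 ]
1.05 [[-20.4, -66.2], [-9.6, -68.7], [-0.7, -69.7], [8.8, -71.5], [18.7, -74.1], [29.8, -77.0], [38.8, -78.7], [44.5, -79.4]] [0.56153939 0.07523862]
```

```bash
cat > plan.py <<'E'
from path import *
import json,os
from scipy.interpolate import make_splprep
O=np.array([.5809,-.0537]);Y=np.radians(70.85);A=.97
rot=lambda t:np.array([[np.cos(t),-np.sin(t)],[np.sin(t),np.cos(t)]])
near=[O+rot(Y)@[x,-.07] for x in np.arange(-.11,.0,.005)]
arc=[O+.07*np.array([np.cos(Y-np.pi/2+a),np.sin(Y-np.pi/2+a)]) for a in np.arange(0,.86,.07)]
n=np.array([np.cos(Y+A-np.pi/2),np.sin(Y+A-np.pi/2)])
far=list(P[9:]+.0006*n)+[np.array([.6005,.0468]),np.array([.5898,.0559])]+[O+rot(Y+A)@[x,-.07] for x in(.106,.110,.12)]
if os.path.exists("far.json"): far=list(np.array(json.load(open("far.json"))))+[O+rot(Y+A)@[.12,-.07]]
C=np.array(near+arc+far)
spl,_=make_splprep(C.T,s=len(C)*2e-4**2)
D=spl(np.linspace(0,1,6000)).T; S=np.r_[0,np.cumsum(np.linalg.norm(np.diff(D,axis=0),axis=1))]
at=lambda s:np.array([np.interp(s,S,D[:,0]),np.interp(s,S,D[:,1])])
def pose(s):
    p=np.mean([at(s+d) for d in np.linspace(-.011,.011,23)],axis=0); d=at(s+.011)-at(s-.011)
    return p,np.arctan2(d[1],d[0])
def where(p): return S[np.argmin(np.linalg.norm(D-p,axis=1))]
def rows(st,step,n,trim=(0,0)):
    x=R.from_quat(st['eef_rot']).as_matrix()[:,0]; p=st['ee_pos'][:2].copy(); h=np.arctan2(x[1],x[0]); s=where(p); out=[]
    print('s',s,'lateral mm',(p-pose(s)[0])@[np.sin(h),-np.cos(h)]*1000,'head err',np.degrees(h-pose(s)[1]),'left to stop',where(O+rot(Y+A)@[.11,-.07])-s)
    for k in range(n):
        s+=step; q,g=pose(s); d=q-p; ex=np.array([np.cos(h),np.sin(h)]); ey=np.array([ex[1],-ex[0]])
        a,b,t=round(d@ex*100,2),round(d@ey*100,2),round(np.degrees(h-g),1)
        b=float(np.clip(b,-.06,.06)); p=p+ex*a/100+ey*b/100; h-=np.radians(t); out+=[a,b,0,t]
    return [float(v) for v in out]
E
python3 - <<'E'
from plan import *
from bench import r
print(rows(r.read_state(),.003,36))
for s in np.arange(.04,.3,.02): print(round(s,3),at(s).round(4),np.degrees(pose(s)[1]).round(1))
E
```

```text
s 0.08138667764297544 lateral mm -0.478222622028674 head err 0.14529172303799862 left to stop 0.2073135793839063
[0.3, 0.05, 0.0, -0.0, 0.3, -0.0, 0.0, -0.2, 0.3, -0.0, 0.0, -0.2, 0.3, -0.0, 0.0, -0.3, 0.3, -0.0, 0.0, -0.3, 0.3, -0.01, 0.0, -0.4, 0.3, 0.0, 0.0, -0.4, 0.3, 0.0, 0.0, -0.5, 0.3, 0.0, 0.0, -0.6, 0.3, -0.0, 0.0, -0.9, 0.3, -0.01, 0.0, -1.1, 0.3, 0.0, 0.0, -1.4, 0.3, -0.0, 0.0, -1.8, 0.3, -0.01, 0.0, -2.0, 0.3, -0.01, 0.0, -2.4, 0.29, -0.0, 0.0, -2.6, 0.3, -0.01, 0.0, -2.7, 0.3, -0.01, 0.0, -2.9, 0.3, -0.01, 0.0, -2.8, 0.3, -0.0, 0.0, -2.8, 0.29, -0.01, 0.0, -2.8, 0.3, -0.01, 0.0, -2.6, 0.3, -0.0, 0.0, -2.5, 0.3, -0.01, 0.0, -2.4, 0.3, -0.0, 0.0, -2.2, 0.3, -0.01, 0.0, -2.0, 0.3, -0.0, 0.0, -1.8, 0.3, -0.01, 0.0, -1.7, 0.3, -0.0, 0.0, -1.5, 0.29, -0.01, 0.0, -1.3, 0.3, 0.0, 0.0, -1.1, 0.3, -0.0, 0.0, -0.9, 0.3, -0.0, 0.0, -0.7, 0.3, -0.0, 0.0, -0.5, 0.3, -0.0, 0.0, -0.2, 0.3, -0.0, 0.0, -0.0]
0.04 [ 0.624  -0.1428] 71.3
0.06 [ 0.6305 -0.1239] 70.4
0.08 [ 0.6373 -0.1051] 70.4
0.1 [ 0.6438 -0.0861] 72.0
0.12 [ 0.6494 -0.0669] 78.4
0.14 [ 0.6508 -0.0471] 95.6
0.16 [ 0.6457 -0.0278] 111.8
0.18 [ 0.6366 -0.01  ] 120.3
0.2 [0.6263 0.0071] 119.7
0.22 [0.6168 0.0247] 120.0
0.24 [0.6053 0.0411] 130.7
0.26 [0.5913 0.0553] 135.8
0.28 [0.5772 0.0695] 131.4
```

```bash
sed -i 's/2e-4\*\*2/1e-4**2/' plan.py; python3 - <<'E'
from plan import *
from bench import r
o=np.array(rows(r.read_state(),.003,36)).reshape(-1,4); print(o[:,[0,1,3]].tolist())
for s in np.arange(.1,.3,.02): print(round(s,3),at(s).round(4),np.degrees(pose(s)[1]).round(1))
E
```

```text
s 0.08139384936202271 lateral mm -0.4279112117083611 head err -0.06799947129995838 left to stop 0.20740097878768976
[[0.3, 0.04, -0.2], [0.3, 0.0, -0.1], [0.3, 0.0, -0.2], [0.3, 0.0, -0.2], [0.3, 0.0, -0.2], [0.3, 0.0, -0.2], [0.3, -0.0, -0.3], [0.3, -0.0, -0.4], [0.3, -0.0, -0.6], [0.3, -0.01, -0.8], [0.3, 0.0, -1.3], [0.3, -0.0, -1.6], [0.3, -0.01, -2.0], [0.3, -0.01, -2.3], [0.29, -0.0, -2.6], [0.3, -0.01, -2.7], [0.3, -0.01, -2.7], [0.3, -0.0, -2.8], [0.3, -0.01, -2.6], [0.3, -0.01, -2.5], [0.29, -0.0, -2.4], [0.3, -0.01, -2.5], [0.3, -0.01, -2.4], [0.3, -0.0, -2.4], [0.3, -0.01, -2.4], [0.3, -0.0, -2.4], [0.3, -0.01, -2.2], [0.29, -0.01, -2.1], [0.3, 0.0, -1.9], [0.3, -0.0, -1.6], [0.3, -0.01, -1.2], [0.3, 0.0, -0.9], [0.3, 0.0, -0.4], [0.3, 0.0, 0.0], [0.3, 0.0, 0.4], [0.3, 0.0, 0.6]]
0.1 [ 0.6438 -0.0861] 71.7
0.12 [ 0.6495 -0.067 ] 78.4
0.14 [ 0.6506 -0.0471] 95.7
0.16 [ 0.6459 -0.0277] 111.8
0.18 [ 0.6363 -0.0102] 121.6
0.2 [0.6261 0.007 ] 118.0
0.22 [0.617  0.0248] 120.0
0.24 [0.6055 0.0411] 131.1
0.26 [0.5911 0.055 ] 136.7
0.28 [0.5773 0.0694] 129.9
```

>>> arm_command --moves '[0.3, 0.03, 0, 0, 0.3, 0, 0, 0, 0.3, 0, 0, 0, 0.3, 0, 0, 0, 0.3, 0, 0, 0, 0.3, 0, 0, -0.2]'

```text
time: 9.78
ee_pos: [0.6434, -0.0875, 0.1386]
eef_rot: [0.815, 0.579, 0.0, -0.0]
ft_force: [0.6, -0.2, -2.9]
width: 0.0138
grip_force: 18.0
```

Now at s≈0.099; into the bend with about half the arc.

>>> arm_command --moves '[0.3, 0, 0, -0.4, 0.3, 0, 0, -0.5, 0.3, 0, 0, -0.7, 0.3, -0.01, 0, -1, 0.3, 0, 0, -1.4, 0.3, 0, 0, -1.8, 0.3, -0.01, 0, -2.1, 0.3, -0.01, 0, -2.4]'

```text
time: 10.45
ee_pos: [0.6498, -0.0645, 0.1386]
eef_rot: [0.759, 0.651, -0.0, -0.0]
ft_force: [-0.6, -0.1, -2.5]
width: 0.0138
grip_force: 18.0
```

```bash
cat > nx.py <<'E'
from plan import *
from bench import r
import sys
st=r.read_state(); print(st['time'],st['ee_pos'],st['ft_force'].round(1),st['torque'].round(2))
x=R.from_quat(st['eef_rot']).as_matrix(); print('tool force',(x.T@st['ft_force']).round(1))
print(np.array(rows(st,float(sys.argv[1]),int(sys.argv[2]))).reshape(-1,4)[:,[0,1,3]].tolist())
E
python3 nx.py .003 14
```

```text
10.45 [ 0.64978229 -0.0645028   0.13860922] [-0.6 -0.1 -2.5] [-0.05  0.08  0.03]
tool force [-0.1 -0.5  2.5]
s 0.12245952726646574 lateral mm 0.07878686958009663 head err 1.0193521034498008 left to stop 0.16633530088324672
[[0.3, -0.01, -1.5], [0.29, -0.01, -2.7], [0.3, -0.0, -2.7], [0.3, -0.01, -2.8], [0.3, -0.01, -2.6], [0.3, -0.0, -2.6], [0.3, -0.01, -2.4], [0.29, -0.01, -2.5], [0.3, -0.0, -2.4], [0.3, -0.01, -2.4], [0.3, -0.0, -2.4], [0.3, -0.01, -2.4], [0.3, -0.01, -2.3], [0.3, -0.0, -2.1]]
```

>>> arm_command --moves '[0.3, -0.01, 0, -1.8, 0.3, -0.01, 0, -2.5, 0.3, -0.01, 0, -2.6, 0.3, -0.01, 0, -2.6, 0.3, -0.01, 0, -2.5, 0.3, -0.01, 0, -2.5, 0.3, 0, 0, -2.5]'

```text
time: 11.03
ee_pos: [0.6499, -0.0436, 0.1387]
eef_rot: [0.655, 0.756, 0.0, -0.0]
ft_force: [0.1, -0.5, -2.7]
width: 0.0137
grip_force: 18.0
```

```bash
python3 nx.py .003 14; python3 - <<'E'
from bench import r
from h import *
import cv2
i=r.camera_info("wrist"); im=r.camera("wrist")[:,:,::-1]
print({k:np.array(v).tolist() for k,v in i.items()})
cv2.imwrite("pics/w6f.png",im); cv2.imwrite("pics/w6.png",cv2.resize(im[0:240,160:480],None,fx=2.5,fy=2.5,interpolation=cv2.INTER_CUBIC))
E
```

```text
11.0333 [ 0.64986758 -0.04357245  0.13865413] [ 0.1 -0.5 -2.7] [-0.13  0.    0.01]
tool force [-0.5 -0.   2.7]
s 0.14361489680571024 lateral mm -0.009904883512989918 head err -0.4602525383057765 left to stop 0.14517993134400223
[[0.3, -0.01, -2.9], [0.3, -0.0, -2.4], [0.3, -0.01, -2.4], [0.3, -0.01, -2.4], [0.29, -0.0, -2.4], [0.3, -0.01, -2.3], [0.3, -0.0, -2.2], [0.3, -0.01, -1.9], [0.3, -0.0, -1.7], [0.3, -0.01, -1.3], [0.3, 0.0, -0.9], [0.3, 0.0, -0.6], [0.3, 0.0, -0.1], [0.3, 0.0, 0.3]]
{'fx': 344.93988398281033, 'fy': 344.93988398281033, 'cx': 315.1599231716445, 'cy': 197.66401367049502, 'origin': [0.6397182115638759, 0.02426844958500232, 0.3237333031457281], 'attitude': [-0.1281050088320689, -0.00912048785341278, 0.07145328467299518, 0.9891412192012277]}
```

View pics/w6.png

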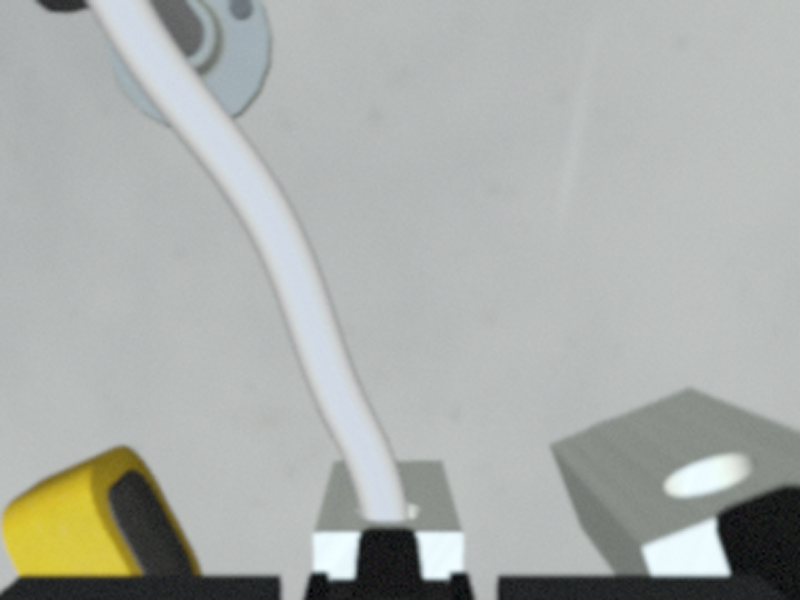

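```bash
python3 - <<'E'
from h import *
import cv2,json
from scipy.interpolate import UnivariateSpline
i={'fx':344.93988,'fy':344.93988,'cx':315.15992,'cy':197.66401,'origin':np.array([0.63971821,0.02426845,0.3237333]),'attitude':np.array([-0.12810501,-0.00912049,0.07145328,0.98914122])}
g=cv2.cvtColor(cv2.imread("pics/w6.png"),cv2.COLOR_BGR2GRAY).astype(np.float32)
c=np.array([(381,490),(363,435),(338,375),(316,320),(295,270),(272,220),(240,165),(203,115),(168,70),(140,32)],float)
k=np.arange(len(c))
for it in range(3):
    fx,fy=UnivariateSpline(k,c[:,0],s=20),UnivariateSpline(k,c[:,1],s=20)
    T=np.c_[fx.derivative()(k),fy.derivative()(k)];T/=np.linalg.norm(T,axis=1)[:,None];N=np.c_[-T[:,1],T[:,0]]
    o=np.arange(-36,36.5,.5).astype(np.float32)
    for j in range(len(c)):
        q=(c[j]+o[:,None]*N[j]).astype(np.float32); v=cv2.remap(g,q[:,:1],q[:,1:],cv2.INTER_LINEAR)[:,0]
        d=np.gradient(cv2.GaussianBlur(v[:,None],(1,9),2)[:,0]); m=len(o)//2
        L=o[np.argmax(d[:m])];H=o[m+np.argmin(d[m:])]; 
        if it==2: print(c[j].round(0),L,H)
        c[j]+=N[j]*np.clip((L+H)/2,-8,8)
P=np.array([bp(i,u/2.5+160-.3,v/2.5-.3,.12)[:2] for u,v in c]); print(P.round(4).tolist())
O=np.array([.5809,-.0537]); print((np.linalg.norm(P-O,axis=1)*1000).round(1))
for a in(.93,.97,1.01):
    t=np.radians(70.85)+a;M=np.array([[np.cos(t),-np.sin(t)],[np.sin(t),np.cos(t)]]); print(a,((P-O)@M*1000).round(1).tolist())
# stop disc dark pixel extents in top rows
f=cv2.cvtColor(cv2.imread("pics/w6f.png"),cv2.COLOR_BGR2GRAY)
for v in range(0,10): print(v,f[v,166:206:2])
json.dump(P.tolist(),open("farP.json","w"))
E
```

```text
[379. 491.] -22.0 22.5
[359. 436.] -20.5 20.5
[331. 378.] -21.0 21.0
[311. 322.] -21.5 21.0
[293. 271.] -21.5 21.5
[270. 221.] -22.5 22.5
[236. 167.] -22.0 22.0
[199. 118.] -23.5 23.5
[165.  73.] -25.5 25.0
[138.  33.] -25.5 25.5
[[0.645, -0.0281], [0.6383, -0.0155], [0.6298, -0.0025], [0.6236, 0.0096], [0.6182, 0.0205], [0.6117, 0.0305], [0.6031, 0.0407], [0.594, 0.0497], [0.5858, 0.0577], [0.5797, 0.0646]]
[ 69.1  69.   70.8  76.3  83.   89.7  97.  104.2 111.5 118.3]
0.93 [[-14.8, -67.5], [-0.6, -69.0], [14.9, -69.2], [28.5, -70.8], [40.5, -72.4], [52.4, -72.8], [65.7, -71.3], [78.2, -68.8], [89.5, -66.5], [98.6, -65.4]]
0.97 [[-17.5, -66.8], [-3.3, -68.9], [12.1, -69.8], [25.6, -71.9], [37.5, -74.0], [49.4, -74.8], [62.8, -73.9], [75.4, -71.9], [86.7, -70.1], [95.9, -69.3]]
1.01 [[-20.1, -66.1], [-6.1, -68.7], [9.3, -70.2], [22.7, -72.9], [34.6, -75.5], [46.4, -76.7], [59.8, -76.4], [72.5, -74.9], [83.8, -73.5], [93.1, -73.0]]
0 [176 176 176 169 124  63  51  49  48  46  45  47  52  56 121 181 203 213
 216 215]
1 [176 177 177 175 150  92  52  46  52  47  50  50  52  54 104 171 201 212
 216 216]
2 [176 176 177 176 168 129  71  47  49  49  53  51  52  53  91 160 194 209
 216 215]
3 [177 176 176 175 174 158 107  63  56  51  55  55  63  88 122 158 189 206
 215 215]
4 [176 176 176 178 176 171 147 106  90  87  84  91 111 142 160 166 182 203
 213 216]
5 [176 175 177 177 177 175 167 158 152 148 139 145 159 168 174 170 174 198
 211 215]
6 [176 175 175 177 177 176 173 173 171 169 168 167 174 174 175 172 170 192
 210 216]
7 [174 177 175 176 175 176 177 175 174 174 173 176 178 176 176 174 168 184
 205 213]
8 [175 178 175 178 177 176 175 176 175 177 174 175 174 174 175 176 167 179
 201 213]
9 [176 175 177 176 176 177 176 176 177 174 176 174 177 176 176 176 169 173
 197 210]
```

```bash
python3 - <<'E'
import json,numpy as np
from plan import rot,O,Y,A,n
P=np.array(json.load(open("farP.json")))
json.dump([(p+.0006*n).tolist() for p in P[2:]]+[(O+rot(Y+A)@[x,-.07]).tolist() for x in(.106,.110)],open("far.json","w"))
E
python3 nx.py .003 45
```

```text
11.0833 [ 0.64987576 -0.04275767  0.13865859] [ 0.6  1.2 -3.1] [-0.04  0.09  0.05]
tool force [1.1 0.8 3.1]
s 0.1443747526606636 lateral mm 0.10057795355466626 head err -0.33226096595073845 left to stop 0.1442420219842465
[[0.3, -0.02, -3.0], [0.3, -0.01, -2.6], [0.29, -0.0, -2.6], [0.3, -0.01, -2.6], [0.3, -0.01, -2.6], [0.3, -0.0, -2.5], [0.3, -0.01, -2.4], [0.3, -0.0, -2.1], [0.3, -0.01, -1.8], [0.29, -0.0, -1.4], [0.3, -0.0, -1.0], [0.3, -0.0, -0.3], [0.3, -0.0, 0.2], [0.3, -0.0, 0.7], [0.3, 0.0, 1.1], [0.3, 0.0, 1.2], [0.3, 0.01, 1.4], [0.3, 0.0, 1.2], [0.3, 0.0, 0.9], [0.3, 0.0, 0.5], [0.3, 0.0, -0.2], [0.3, 0.0, -0.7], [0.3, -0.0, -1.1], [0.3, -0.01, -1.6], [0.3, -0.0, -1.9], [0.3, -0.01, -2.0], [0.3, -0.0, -2.0], [0.3, -0.01, -1.9], [0.3, -0.0, -1.7], [0.29, -0.01, -1.4], [0.3, 0.0, -1.2], [0.3, -0.0, -1.0], [0.3, -0.0, -0.8], [0.3, -0.0, -0.5], [0.3, -0.0, -0.3], [0.3, -0.0, -0.1], [0.3, -0.0, 0.1], [0.3, -0.0, 0.2], [0.3, -0.0, 0.5], [0.3, -0.0, 0.6], [0.3, 0.0, 0.7], [0.3, 0.0, 1.0], [0.3, 0.01, 1.0], [0.3, 0.0, 1.3], [0.3, 0.0, 1.2]]
```

>>> arm_command --moves '[0.3, -0.02, 0, -2.6, 0.3, -0.01, 0, -2.6, 0.3, 0, 0, -2.6, 0.3, -0.01, 0, -2.5, 0.3, -0.01, 0, -2.5, 0.3, 0, 0, -2.4, 0.3, -0.01, 0, -2.2]'

```text
time: 11.67
ee_pos: [0.6436, -0.0238, 0.1387]
eef_rot: [0.533, 0.846, 0.0, 0.0]
ft_force: [-0.1, 0.6, -3.2]
width: 0.0139
grip_force: 18.0
```

```bash
python3 nx.py .003 12
```

```text
11.6667 [ 0.64359205 -0.0237807   0.13865935] [-0.1  0.6 -3.2] [-0.03  0.05  0.05]
tool force [0.6 0.2 3.2]
s 0.16455668377676053 lateral mm -0.1630511596220026 head err -0.5483899812629317 left to stop 0.12406009086814956
[[0.3, 0.01, -2.7], [0.3, -0.01, -2.0], [0.3, -0.0, -1.5], [0.3, -0.0, -1.1], [0.3, -0.0, -0.5], [0.3, -0.0, 0.1], [0.3, -0.0, 0.6], [0.3, 0.0, 1.0], [0.29, 0.0, 1.2], [0.3, 0.01, 1.3], [0.3, 0.0, 1.3], [0.3, 0.0, 1.0]]
```

>>> arm_command --moves '[0.3, 0, 0, -2.4, 0.3, -0.01, 0, -1.9, 0.3, 0, 0, -1.4, 0.3, 0, 0, -1, 0.3, 0, 0, -0.5, 0.3, 0, 0, 0, 0.3, 0, 0, 0.5]'

```text
time: 12.25
ee_pos: [0.6328, -0.0055, 0.1386]
eef_rot: [0.484, 0.875, 0.0, -0.0]
ft_force: [-0.5, -0.5, -2.9]
width: 0.0137
grip_force: 18.0
```

```bash
python3 nx.py .003 12
```

```text
12.25 [ 0.63280324 -0.00552416  0.13864429] [-0.5 -0.5 -2.9] [-0.08  0.01  0.02]
tool force [-0.2 -0.7  2.9]
s 0.18582711066049626 lateral mm 0.07836166169662995 head err -0.47673950374810947 left to stop 0.10278966398441383
[[0.3, -0.01, 0.5], [0.3, 0.01, 1.3], [0.3, -0.0, 1.3], [0.3, 0.0, 1.3], [0.3, 0.0, 0.9], [0.3, 0.01, 0.6], [0.3, -0.0, -0.1], [0.3, -0.01, -0.6], [0.3, 0.0, -1.0], [0.3, -0.0, -1.6], [0.29, -0.01, -1.8], [0.3, -0.0, -2.0]]
```

>>> arm_command --moves '[0.3, 0, 0, 0.8, 0.3, 0, 0, 1.1, 0.3, 0, 0, 1.1, 0.3, 0, 0, 1, 0.3, 0, 0, 0.7, 0.3, 0, 0, 0.4]'

```text
time: 12.75
ee_pos: [0.6239, 0.0102, 0.1386]
eef_rot: [0.523, 0.852, 0.0, -0.0]
ft_force: [0.1, 0.1, -2.7]
width: 0.0143
grip_force: 18.0
```

```bash
python3 nx.py .003 12
```

```text
12.75 [0.62390829 0.01021443 0.13864161] [ 0.1  0.1 -2.7] [-0.03  0.04 -0.04]
tool force [0.1 0.1 2.7]
s 0.20393722980277496 lateral mm -0.034326021948681715 head err 0.7521220347781167 left to stop 0.08467954484213513
[[0.3, 0.01, 0.7], [0.3, -0.01, -0.6], [0.3, 0.0, -1.1], [0.3, -0.0, -1.5], [0.3, -0.01, -1.9], [0.3, -0.0, -2.0], [0.29, -0.01, -2.0], [0.3, -0.0, -2.0], [0.3, -0.01, -1.6], [0.3, -0.0, -1.5], [0.3, -0.0, -1.3], [0.3, -0.01, -1.0]]
```

>>> arm_command --moves '[0.3, 0, 0, 0, 0.3, 0, 0, -0.5, 0.3, 0, 0, -1, 0.3, 0, 0, -1.4, 0.3, -0.01, 0, -1.8, 0.3, 0, 0, -1.9, 0.3, -0.01, 0, -2, 0.3, 0, 0, -1.9]'

```text
time: 13.42
ee_pos: [0.6117, 0.0307, 0.1386]
eef_rot: [0.44, 0.898, 0.0, -0.0]
ft_force: [-0.1, -0.4, -3.2]
width: 0.0139
grip_force: 18.0
```

```bash
python3 nx.py .003 16
```

```text
13.4167 [0.61167946 0.03070302 0.13863622] [-0.1 -0.4 -3.2] [-0.06 -0.03  0.01]
tool force [-0.3 -0.3  3.2]
s 0.2279159701636715 lateral mm -0.24110921324005302 head err 0.43928632569052883 left to stop 0.0607008044812386
[[0.3, 0.02, -1.3], [0.3, -0.0, -1.4], [0.3, -0.0, -1.3], [0.3, -0.01, -1.0], [0.3, 0.0, -0.8], [0.3, -0.0, -0.5], [0.3, -0.0, -0.4], [0.3, -0.0, -0.1], [0.3, -0.0, 0.0], [0.3, -0.0, 0.3], [0.3, 0.0, 0.4], [0.3, 0.0, 0.6], [0.3, 0.0, 0.7], [0.3, 0.01, 0.9], [0.3, -0.0, 1.1], [0.29, 0.0, 1.2]]
```

>>> arm_command --moves '[0.3, 0.02, 0, -1.4, 0.3, 0, 0, -1.3, 0.3, 0, 0, -1.2, 0.3, -0.01, 0, -0.9, 0.3, 0, 0, -0.7, 0.3, 0, 0, -0.5, 0.3, 0, 0, -0.3, 0.3, 0, 0, -0.1]'

```text
time: 14.08
ee_pos: [0.5959, 0.0487, 0.1387]
eef_rot: [0.391, 0.92, 0.0, 0.0]
ft_force: [0.6, -0.2, -3.0]
width: 0.0141
grip_force: 18.0
```

```bash
python3 nx.py .002 12
```

```text
14.0833 [0.59588281 0.04874231 0.13867052] [ 0.6 -0.2 -3. ] [-0.06  0.01  0.02]
tool force [-0.5  0.3  3. ]
s 0.25196958370854167 lateral mm 0.12311627308511308 head err -0.6160583286256195 left to stop 0.03664719093636842
[[0.2, -0.01, -0.6], [0.2, -0.0, 0.1], [0.2, -0.0, 0.2], [0.2, -0.0, 0.2], [0.2, -0.0, 0.4], [0.2, -0.0, 0.4], [0.2, -0.0, 0.5], [0.2, -0.0, 0.5], [0.2, 0.0, 0.6], [0.2, 0.0, 0.7], [0.2, 0.0, 0.8], [0.2, 0.01, 0.8]]
```

>>> arm_command --moves '[0.2, 0, 0, 0, 0.2, 0, 0, 0, 0.2, 0, 0, 0, 0.2, 0, 0, 0.2, 0.2, 0, 0, 0.4, 0.2, 0, 0, 0.5, 0.2, 0, 0, 0.5, 0.2, 0, 0, 0.6]'

```text
time: 14.75
ee_pos: [0.585, 0.0603, 0.1386]
eef_rot: [0.409, 0.912, 0.0, 0.0]
ft_force: [0.4, -0.2, -3.4]
width: 0.0138
grip_force: 18.0
```

```bash
python3 nx.py .001 12
```

```text
14.75 [0.58495326 0.06028836 0.13863312] [ 0.4 -0.2 -3.4] [-0.08  0.06 -0.05]
tool force [-0.5  0.2  3.4]
s 0.267888387982661 lateral mm 0.2211242486509389 head err -0.5942351128299908 left to stop 0.020728386662249076
[[0.1, -0.02, -0.3], [0.1, -0.0, 0.3], [0.1, -0.0, 0.4], [0.1, -0.0, 0.3], [0.1, -0.0, 0.4], [0.1, -0.0, 0.4], [0.1, -0.0, 0.4], [0.1, -0.0, 0.4], [0.1, 0.0, 0.4], [0.1, 0.0, 0.4], [0.1, 0.0, 0.4], [0.1, 0.0, 0.4]]
```

>>> arm_command --moves '[0.1, -0.01, 0, 0.3, 0.1, 0, 0, 0.4, 0.1, 0, 0, 0.4, 0.1, 0, 0, 0.4, 0.1, 0, 0, 0.4, 0.1, 0, 0, 0.4]'

```text
time: 15.25
ee_pos: [0.581, 0.0647, 0.1386]
eef_rot: [0.428, 0.904, 0.0, 0.0]
ft_force: [-0.1, -0.7, -2.6]
width: 0.0138
grip_force: 18.0
```

```bash
python3 nx.py .001 8
```

```text
15.25 [0.58104381 0.06467076 0.13864539] [-0.1 -0.7 -2.6] [-0.03  0.06  0.03]
tool force [-0.5 -0.5  2.6]
s 0.273737674004621 lateral mm 0.17303290594327195 head err -0.8689460833611954 left to stop 0.014879100640289078
[[0.1, -0.02, -0.5], [0.1, 0.0, 0.4], [0.1, 0.0, 0.5], [0.1, 0.0, 0.4], [0.1, 0.0, 0.4], [0.1, 0.0, 0.4], [0.1, 0.0, 0.3], [0.1, 0.0, 0.4]]
```

Small steps to feel for the stop.

>>> arm_command --moves '[0.05, 0, 0, 0.2, 0.05, 0, 0, 0.2, 0.05, 0, 0, 0.2, 0.05, 0, 0, 0.2, 0.05, 0, 0, 0.2, 0.05, 0, 0, 0.2]'

```text
time: 15.75
ee_pos: [0.5792, 0.067, 0.1386]
eef_rot: [0.437, 0.9, 0.0, 0.0]
ft_force: [1.0, 0.1, -3.3]
width: 0.0138
grip_force: 18.0
```

>>> arm_command --moves '[0.05, 0, 0, 0.2, 0.05, 0, 0, 0.2, 0, 0, 0, 0]'

```text
time: 16.0
ee_pos: [0.5787, 0.0675, 0.1387]
eef_rot: [0.44, 0.898, -0.0, 0.0]
ft_force: [1.3, -1.2, -3.8]
width: 0.014
grip_force: 18.0
```

>>> arm_command --moves '[0.05, 0, 0, 0.2, 0.05, 0, 0, 0.2, 0, 0, 0, 0]'

```text
time: 16.25
ee_pos: [0.5783, 0.0678, 0.1388]
eef_rot: [0.443, 0.896, -0.0, 0.0]
ft_force: [2.3, -2.7, -4.1]
width: 0.0135
grip_force: 18.0
```

>>> arm_command --moves '[0.05, 0, 0, 0, 0.05, 0, 0, 0, 0, 0, 0, 0]'

```text
time: 16.5
ee_pos: [0.5777, 0.0687, 0.1389]
eef_rot: [0.443, 0.896, -0.0, 0.0]
ft_force: [2.1, -6.0, -1.7]
width: 0.0139
grip_force: 18.0
```

>>> arm_command --moves '[0.05, 0, 0, 0, 0.05, 0, 0, 0, 0, 0, 0, 0]'

```text
time: 16.75
ee_pos: [0.5772, 0.0693, 0.1391]
eef_rot: [0.443, 0.896, -0.0, 0.001]
ft_force: [2.9, -5.0, -1.7]
width: 0.0141
grip_force: 18.0
```

```bash
python3 nx.py .001 2
```

```text
16.75 [0.57715477 0.06931797 0.13908103] [ 2.9 -5.  -1.7] [-1.39 -0.62  0.04]
tool force [-5.7 -0.7  1.7]
s 0.27983871099082736 lateral mm 0.07436203874289606 head err -0.3836346270288697 left to stop 0.008778063654082735
[[0.1, -0.01, -0.0], [0.1, 0.0, 0.3]]
```

>>> arm_command --moves '[0, 0, 0.05, 0, 0, 0, 0.05, 0, 0, 0, 0, 0, 0, 0, 0, 0, 0, 0, 0, 0, 0, 0, 0, 0, 0, 0, 0, 0]' --fingers 45

```text
time: 17.33
ee_pos: [0.5767, 0.0703, 0.1377]
eef_rot: [0.443, 0.897, 0.0, -0.0]
ft_force: [-0.2, 0.3, -0.6]
width: 0.0383
grip_force: 0.0
```

```bash
python3 nx.py .001 2; python3 - <<'E'
from bench import r
import cv2
im=r.camera("wrist")[:,:,::-1]; cv2.imwrite("pics/w7.png",im); g=cv2.cvtColor(im,cv2.COLOR_BGR2GRAY)
for v in range(150,232,4): print(v,g[v,272:360:4])
E
```

```text
17.3333 [0.57671803 0.0702824  0.13765911] [-0.2  0.3 -0.6] [-0.04  0.    0.07]
tool force [0.3 0.  0.6]
s 0.2808821498017918 lateral mm 0.3168089430300398 head err 0.04703877093641992 left to stop 0.007734624843118265
[[0.1, -0.03, 0.4], [0.1, -0.0, 0.3]]
150 [171 171 169 168 167 166 169 166 155 142 169 168 164 128 169 170 170 167
 167 179 182 181]
154 [172 172 171 168 166 165 169 165 130 157 114 112 120 167 142 169 167 168
 165 181 183 181]
158 [175 171 171 170 165 167 166 161 158 109 109 112 112 150 133 167 116 113
 163 181 183 184]
162 [175 171 172 170 167 167 164 162 158 105 110 109 110 128 133 165 120 119
 167 183 183 184]
166 [174 173 174 174 168 168 167 165 126 104 108 110 109 111 151 165 167 167
 168 182 182 181]
170 [176 175 175 175 163 169 167 170 152 105 121 124 118 108 164 165 168 171
 179 183 182 182]
174 [175 176 176 177 174 168 169 154 121 142 152 153 151 141 121 168 170 173
 182 182 183 181]
178 [177 176 177 177 177 175 167 117 146 162 165 167 164 158 145 132 165 178
 182 180 180 180]
182 [176 175 176 179 180 179 166 136 159 170 169 170 168 166 157 131 181 180
 181 1
[... 451 characters left out ...]
8  58  63  81 134
 179 179 178 179]
206 [178 178 177 177 167  81  98 108 117 116 110 115 112 112 110 108  97 116
 178 180 178 178]
210 [177 177 177 178 150  82 102 109 114 113 196 208 125 112 114 105  95 114
 175 179 176 177]
214 [174 176 176 178 140 132 114 113 110 115 202 210 133 116 113 105 117 134
 171 177 177 178]
218 [179 179 178 181 175 161 165 166 117  38  38  52  40  79 154 154 153 153
 166 177 179 178]
222 [179 179 179 194 241 240 243 243  49  20  27  24  23  25 235 241 240 241
 225 176 178 179]
226 [180 178 180 188 239 243 244 235  28  27  23  18  26  21 221 240 242 240
 226 177 175 177]
230 [169 172 180 187 242 245 241 230  23  15  26  24  30  18 200 242 239 243
 225 178 175 166]
```

```bash
python3 - <<'E'
from plan import *
from bench import r
w=r.camera_info("wrist"); h=Y+A
st=O+rot(h)@[.11,-.07]
pp=lambda b,x,y,z: pj(w,np.r_[b+rot(h)@[x,y],z])[0].round(1).tolist()
print('stop',st)
for z in(.12,.1275,.1355): print('disc near/far face z',z,pp(st,0,0,z),pp(st,.008,0,z),'side',pp(st,0,.0155,.12),pp(st,.008,.0155,.12))
print('ball',pp(st,.015,0,.12),pp(st,.015,0,.13))
for g in (0,.001,.002,.004):
  b=st-rot(h)@[.011+g,0]; print('gap',g,'plate top edge front',pp(b,.011,0,.1365),pp(b,.011,.017,.1365),pp(b,.011,-.017,.1365),'grip front base',pp(b,.013,0,.1365))
im=cv2.imread("pics/w7.png"); 
for v in range(196,224,2): print(v,[tuple(int(k) for k in im[v,c]) for c in (296,304,312,316,324,332)])
E
```

```text
stop [0.5719054  0.07637343]
disc near/far face z 0.12 [316.2, 209.8] [316.4, 197.2] side [290.9, 209.3] [290.9, 196.7]
disc near/far face z 0.1275 [316.2, 213.4] [316.5, 200.4] side [290.9, 209.3] [290.9, 196.7]
disc near/far face z 0.1355 [316.3, 217.6] [316.5, 204.1] side [290.9, 209.3] [290.9, 196.7]
ball [316.6, 185.9] [316.7, 189.8]
gap 0 plate top edge front [316.3, 218.2] [286.3, 217.7] [346.2, 218.7] grip front base [316.3, 214.8]
gap 0.001 plate top edge front [316.2, 219.8] [286.3, 219.3] [346.1, 220.4] grip front base [316.3, 216.5]
gap 0.002 plate top edge front [316.2, 221.5] [286.3, 221.0] [346.1, 222.0] grip front base [316.3, 218.2]
gap 0.004 plate top edge front [316.1, 224.8] [286.3, 224.3] [345.9, 225.4] grip front base [316.2, 221.5]
196 [(53, 57, 54), (151, 155, 147), (173, 172, 159), (177, 175, 162), (166, 172, 159), (81, 81, 78)]
198 [(57, 54, 54), (140, 145, 139), (171, 171, 161), (172, 173, 162), (162, 168, 158), (60, 59, 57)]
200 [(61, 59, 58), (96, 99, 94), (154, 159, 151), (161, 164, 155), (143, 148, 140), (49, 49, 47)]
202 [(85, 86, 84), (61, 59, 60), (8
[... 375 characters left out ...]
00), (118, 116, 107), (208, 198, 189), (220, 209, 201), (119, 114, 107), (106, 106, 101)]
212 [(103, 103, 100), (119, 115, 108), (220, 209, 200), (223, 212, 203), (122, 117, 109), (105, 104, 99)]
214 [(112, 117, 110), (117, 112, 105), (214, 203, 194), (222, 211, 203), (122, 118, 110), (104, 107, 101)]
216 [(129, 135, 129), (121, 121, 116), (158, 150, 141), (187, 178, 168), (114, 114, 106), (126, 130, 125)]
218 [(166, 168, 159), (115, 119, 114), (38, 40, 35), (54, 53, 50), (78, 80, 77), (153, 156, 149)]
220 [(243, 240, 226), (112, 112, 100), (23, 22, 18), (28, 21, 23), (39, 36, 36), (238, 235, 221)]
222 [(251, 247, 233), (50, 50, 45), (31, 27, 26), (23, 25, 23), (27, 25, 23), (249, 245, 231)]
```

>>> arm_command --moves '[-0.3, 0, 0.4, 0, 0, 0, 0.5, 0, 0, 0, 0.5, 0, 0, 0, 0.4, 0, 0, 0, 0, 0, 0, 0, 0, 0]'

```text
time: 17.88
ee_pos: [0.5783, 0.0677, 0.1192]
eef_rot: [0.443, 0.897, -0.0, -0.0]
ft_force: [-0.0, 0.7, 0.4]
width: 0.0391
grip_force: 0.0
```

>>> arm_command --moves '[0, 0, 0, 0, 0, 0, 0, 0, 0, 0, 0, 0, 0, 0, 0, 0, 0, 0, 0, 0, 0, 0, 0, 0, 0, 0, 0, 0, 0, 0, 0, 0]' --fingers 0 --squeeze 20

```text
time: 18.55
ee_pos: [0.5786, 0.0678, 0.1198]
eef_rot: [0.443, 0.897, 0.0, 0.0]
ft_force: [-0.7, -1.0, 1.5]
width: 0.0142
grip_force: 20.0
```

>>> arm_command --moves '[0.05, 0, 0, 0, 0.05, 0, 0, 0, 0, 0, 0, 0]'

```text
time: 18.8
ee_pos: [0.5784, 0.068, 0.1198]
eef_rot: [0.443, 0.896, -0.0, 0.001]
ft_force: [2.3, -2.2, 0.6]
width: 0.0143
grip_force: 20.0
```

```bash
python3 nx.py .001 1
```

```text
18.8 [0.5784176  0.06796378 0.11978271] [ 2.3 -2.2  0.6] [-0.65 -0.62 -0.07]
tool force [-3.1  0.5 -0.6]
s 0.27800193971035075 lateral mm 0.23148861483136213 head err -1.1064944204239986 left to stop 0.010614834934559336
[[0.1, -0.02, -0.7]]
```

>>> arm_command --moves '[0.05, 0, 0, 0, 0.05, 0, 0, 0, 0, 0, 0, 0]'

```text
time: 19.05
ee_pos: [0.5783, 0.0681, 0.1198]
eef_rot: [0.443, 0.896, -0.0, 0.001]
ft_force: [5.2, -5.6, -1.6]
width: 0.014
grip_force: 20.0
```

>>> arm_command --moves '[0.05, 0, 0, 0, 0, 0, 0, 0, 0, 0, 0, 0]'

```text
time: 19.3
ee_pos: [0.5783, 0.0681, 0.1198]
eef_rot: [0.444, 0.896, -0.0, 0.002]
ft_force: [7.1, -4.3, -2.7]
width: 0.0139
grip_force: 20.0
```

```bash
python3 nx.py .001 1
```

```text
19.3 [0.57825458 0.06810903 0.11984558] [ 7.1 -4.3 -2.7] [-1.39 -1.69 -0.12]
tool force [-7.7  3.   2.8]
s 0.2782004233095308 lateral mm 0.19385138895528756 head err -1.081312542505437 left to stop 0.01041635133537927
[[0.1, -0.02, -0.7]]
```

>>> arm_command --moves '[0.02, 0, 0, 0, 0, 0, 0, 0, 0, 0, 0, 0, 0, 0, 0, 0]'

```text
time: 19.63
ee_pos: [0.5782, 0.0681, 0.1198]
eef_rot: [0.444, 0.896, -0.0, 0.002]
ft_force: [7.4, -6.1, -2.5]
width: 0.0139
grip_force: 20.0
```

>>> arm_command --moves '[0, 0, 0, 0, 0, 0, 0, 0, 0, 0, 0, 0, 0, 0, 0, 0, 0, 0, 0, 0, 0, 0, 0, 0, 0, 0, 0, 0, 0, 0, 0, 0]' --fingers 50

```text
time: 20.3
ee_pos: [0.5769, 0.07, 0.1196]
eef_rot: [0.443, 0.897, 0.0, -0.0]
ft_force: [0.8, 0.1, -0.8]
width: 0.0433
grip_force: 0.0
```

>>> arm_command --moves '[0, 0, -0.5, 0, 0, 0, -1, 0, 0, 0, -1.5, 0, 0, 0, -2, 0, 0, 0, -2, 0, 0, 0, -2, 0, 0, 0, -2, 0, 0, 0, -1, 0, 0, 0, 0, 0, 0, 0, 0, 0, 0, 0, 0, 0, 0, 0, 0, 0]'

```text
time: 21.3
ee_pos: [0.5763, 0.0699, 0.2384]
eef_rot: [0.443, 0.897, -0.001, -0.001]
ft_force: [-0.0, -0.2, -0.2]
width: 0.0437
grip_force: 0.0
```

```bash
python3 - <<'E'
from plan import *
from bench import r
s=r.read_state(); print(s['time'],s['ee_pos'],s['ft_force'])
w=r.camera_info("wrist"); h=Y+A
im=r.camera("wrist")[:,:,::-1]; cv2.imwrite("pics/w8.png",im)
st=O+rot(h)@[.11,-.07]
pp=lambda b,x,y,z: pj(w,np.r_[b+rot(h)@[x,y],z])[0].round(1).tolist()
print('disc top near/far',pp(st,0,0,.1355),pp(st,.008,0,.1355))
for g in (0,.001,.002,.004):
  b=st-rot(h)@[.011+g,0]; print(g,'plate edge',pp(b,.011,.012,.1365),'grip base',pp(b,.013,0,.1365))
g=cv2.cvtColor(im,cv2.COLOR_BGR2GRAY); u=int(pp(st,0,.012,.1355)[0]); v0=int(pp(st,0,0,.1355)[1])
for v in range(v0-14,v0+14): print(v,g[v,u-4:u+36:4])
E
```

```text
21.3 [0.57632267 0.06989998 0.23836694] [-0.01000563 -0.23594946 -0.17893511]
disc top near/far [316.7, 181.0] [316.9, 171.7]
0 plate edge [302.6, 180.9] grip base [316.8, 178.9]
0.001 plate edge [302.6, 182.1] grip base [316.8, 180.0]
0.002 plate edge [302.6, 183.2] grip base [316.7, 181.2]
0.004 plate edge [302.6, 185.5] grip base [316.7, 183.5]
167 [176 124 117 158 168 169 164 132 142 178]
168 [173  78 100 154 166 166 161 117  98 175]
169 [170  60  81 141 160 160 149  93  64 173]
170 [165  71  72 104 135 137 120  67  62 170]
171 [163  86  81  83 100 102  88  72  81 168]
172 [159  88  97  99  97 101 101  99  95 164]
173 [154  90 105 109 116 116 110 105  97 161]
174 [150  91 107 111 143 140 112 109  94 159]
175 [143  95 105 113 177 171 111 107  93 154]
176 [139  94 108 112 195 189 109 109  91 146]
177 [137  96 105 113 201 193 114 109  93 139]
178 [138 102 107 113 198 186 111 110  95 138]
179 [138 116 112 107 171 163 103 109 107 136]
180 [155 142 135  78 113 104  82 129 129 140]
181 [197 185 182  50  46  47  67 180 169 170]
182 [228 225 224  37  23  15  54 226 219 219]
183 [237 238 236  24  21  27  42 238 234 234]
184 [238 240 235  23  27  22  34 238 238 236]
185 [237 241 234  20  14  21  24 235 238 237]
186 [237 242 232  20  20  22  29 232 238 238]
187 [238 242 231  23  23  19  27 230 238 238]
188 [239 241 228   8  24  20  26 230 237 239]
189 [239 240 222  21  15  30  24 229 237 238]
190 [241 239 219  17  27  19  25 229 238 239]
191 [241 237 220  22  26  25  22 230 239 239]
192 [242 235 216  30  32  36  27 230 240 239]
193 [241 234 213  38  43  42  37 226 241 239]
194 [242 235 212  43  53  56  47 218 241 239]
```

```bash
python3 -c "
from bench import r
print(r.close_job())"
```

```text
the job is handed in; nothing more can be done
None
```

The hook carrier is at the far end, pressed against the end stop at about 8–9 N and released; the last wrist image shows no gap I could measure. Wrist force stayed under 10 N, and I handed the job in at about 21 s. On the first grasp the shut fingers came down on top of the grip with about 5 N because the tips sit about 24 mm above the reported TCP; I corrected for that and re-gripped.

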